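Open the slide-lid marker case and take out the orange block

TASK

Raise the front end of the case's sliding lid over the stop lip, slide the lid out of its grooves and lay it flat in the middle of the blue mat. Then lift the orange block straight up out from between its interlocking neighbours, which stay where they are, and set it down upright on the floor of the green tray, beside the white carton. Set both down gently rather than dropping them, and leave everything else where it stands.

Things in the scene. Friction and masses are not known exactly. Their poses are not given: they have to be found in the camera images.
- case: Plywood case, fixed, 196 (x) x 190 (y) x 100 mm tall; origin under its centre, on the table; x points from its front end (nearer the robot) to its rear, z up. The lid rests on ledges 84 mm up, between side guides 88 mm high. Its front end must be tipped up about its rear edge (3 to 7 degrees) to clear the lip; then it slides out to -x and is clear of the grooves after 45 mm.
- lip (a point): Top middle of the case's 7 mm thick front wall, 93 mm above the table: the stop lip, 9 mm higher than the lid's underside and 2 mm in front of the closed lid's front edge. Raising the lid level cannot clear it.
- groove (a point): Front end of the two grooves that hold the lid's side edges, midway between them: they run along only the case's rear 40 mm (case x 52 to 92). This point is at the underside of their upper edges, 94 mm up; the 5 mm thick lid has 5 mm of play in height there.
- row (a point): Middle of the row of three interlocking blocks under the lid's front part, on the case's floor, 6 mm above the table, at case x -58, y -2 mm. The blocks stand 46 mm apart along the case's y, in any order, between black keyed end pieces 38 mm tall; the case's side walls (84 mm) are 34 mm or more from the end blocks' fin centres.
- riser: Grey shelf, fixed, over the case's rear part, same origin and axes as the case: board x -14 to 140, y -160 to 160 mm, underside 230 mm up, stock on top; four thin legs at y +-152, x 45 and 132 mm. Its front edge reaches past the middle of the lid's handle, so a tool must lean back to the case's front by 35 to 45 degrees to take the handle.
- lid_handle (a point): Centre of the loose lid's red handle, an upright fin 60 long (lid x), 14 thick (y), 36 mm tall, in the middle of the lid. Lid: light wood plate 178 (x) x 174 (y) x 5 mm, some 0.16 kg. The point is 23 mm above its underside, the handle's top 41 mm. Axes: x from the lid's front edge to its rear, z up; parallel to the case's when closed.
- lid_front (a point): Middle of the lid's lower front edge, 89 mm in -x from the handle's centre and 23 mm below it.
- mat: Blue mat, fixed on the table, 210 (x) x 220 (y) x 3 mm; origin under its centre. Lies to the left or to the right.
- tray: Green open tray, fixed, 130 (x) x 240 (y) x 30 mm tall, walls and floor 5 mm; origin under its centre. Lies on the side opposite to the mat; a white carton already stands in it.
- orange_center (a point): Orange plastic block, loose, the one to take out. Body 60 (x) x 44 (y) x 38 mm with a centred grip fin on top, 48 long (x), 14 thick (y), 36 tall; 74 mm in all, 0.2 kg. On +y a T-shaped tongue, 14 mm long and of the body's height, hooks into a T-slot in the next piece's -y side, 2 mm play: out only straight up. The point is at its centre, 37 mm above its underside; axes parallel to the case's at the start.
- blue_center (a point): Blue plastic block, loose, one of its two fellows of the same shape, stays in the case. The point is at its centre, 37 mm above its underside; axes parallel to the case's at the start.
- grey_center (a point): Grey plastic block, loose, one of its two fellows of the same shape, stays in the case. The point is at its centre, 37 mm above its underside; axes parallel to the case's at the start.
- carton_mid (a point): White carton 80 x 55 x 45 mm standing in the tray; a loose bystander. The point is at its centre.
- carton2_mid (a point): White carton 90 x 65 x 45 mm; a loose bystander. The point is at its centre.
- tape_mid (a point): Roll of yellow tape lying flat, 104 mm across, 24 tall; a loose bystander. The point is at its centre.
- tags_mid (a point): Stack of round metal tags, 44 mm across, 40 tall; a loose bystander. The point is at its centre.
- marker_mid (a point): Marker pen lying, 135 mm long, 18 thick; a loose bystander. The point is at its centre.
- mug_mid (a point): Blue mug, 76 mm across, 90 tall, handle on its +y side; a loose bystander. The point is at its centre.
- can_mid (a point): Pale grey round can with a metal top, 60 mm across, 150 tall; a loose bystander. The point is at its centre.
- lid: The loose lid; origin in the middle of its underside, axes as at its handle.
- orange: The orange block; origin in the middle of its underside (37 mm below its centre).
Not all that is in view belongs to the job. What is shaped like the lid but pink or yellow is not meant.

How it is judged (in metres and radians):
On the way, in this order (a step that is already met when the one before it is completed fails the run):
1. the lid's front end is raised over the stop lip while its rear end is still in the grooves (z of lid_front in the frame of case above 0.092 m and x of lid_handle in the frame of case above -0.035 m and z of lid_handle in the frame of case below 0.13 m), for 0.05 s.
2. the lid lies flat on the blue mat, let go (horizontal distance between lid_handle and mat below 0.05 m and height (world z) of lid_handle below 0.034 m and angle between lid_handle's own z axis and vertical below 0.08 rad and contact force between lid and the fingers below 0.05 N), for 0.2 s.
3. the orange block is lifted upright clear above its neighbours (z of orange_center in the frame of case above 0.083 m and horizontal distance between orange_center and case below 0.16 m and angle between orange_center's own z axis and vertical below 0.3 rad), for 0.05 s.
At the end, for the whole second after the job is handed in: The lid lies flat (within 4.5 degrees), right way up, on the mat with its middle within 50 mm of the mat's middle; the orange block stands upright (within 4.5 degrees) on the tray's floor; the blue and grey blocks are within 12 mm of where they were; lid and orange block are at rest (horizontal distance between lid_handle and mat below 0.05 m and height (world z) of lid_handle below 0.034 m and angle between each of lid_handle, orange_center's own z axis and vertical below 0.08 rad and x of orange_center in the frame of tray between -0.06 and 0.06 m and y of orange_center in the frame of tray between -0.115 and 0.115 m and z of orange_center in the frame of tray between 0.036 and 0.048 m and linear speed of each of lid, orange below 0.02 m/s and distance of each of blue_center, grey_center from where it was at the start of the episode below 0.012 m); the robot touches nothing.
It fails at once if a bystander is moved more than 25 mm (distance of any of carton_mid, carton2_mid, tape_mid, tags_mid, marker_mid, mug_mid, can_mid from where it was at the start of the episode above 0.025 m).
It fails at once if a neighbouring block is dragged more than 20 mm from its place (distance of any of blue_center, grey_center from where it was at the start of the episode above 0.02 m).
It fails at once if the lid or the orange block is dropped (moves faster than 0.7 m/s while not held) ((linear speed of lid above 0.7 m/s and contact force between lid and the fingers below 0.05 N) or (linear speed of orange above 0.7 m/s and contact force between orange and the fingers below 0.05 N)).
It also fails if it takes over 70 s, if anything falls off the work surface, if the arm or the gripper's body presses on something with over 40 N, if the wrist force passes 120 N, or if a joint passes its speed limit or range.

ROBOT

A 6-joint arm with a two-finger parallel gripper is mounted at the origin on the work surface. World frame = base frame: x ahead of the robot, y to its left, z up, the work surface at z = 0. Lengths are in m, angles in degrees, forces in N, time in s.
With the tool pointing down it reaches from about 0.3 to 0.75 m from the base axis. Payload 8.5 kg.
Tool frame: the origin (TCP) lies on the centre line of the jaws, within the pads' length; the fingertips stand 19 mm ahead of it and the grasp point (between the pads) is the TCP; z points along the fingers, x is the direction in which the jaws open and shut, and the axes are right-handed (so a half turn about z gives the same grasp; the last joint's range is limited). The gripper opens to 85 mm and grips with 20 to 120 N. Pads are 22 mm wide; open, the fingers measure 114 mm over their backs; the gripper's body (76 mm by 85 mm) begins 54 mm behind the grasp point. The pads swing forward as they close: fully open they stand 13 mm farther back than shut.
Start: joints at [-77.023, 21.807, 74.336, -0, 83.858, -12.336], TCP at [0.235, -0.497, 0.25] pointing down, gripper open.
Joint ranges: [-178.18, 178.18], [-50.72, 133.34], [12.68, 142.11], [-81.47, 261.47], [9.98, 163.14], [-165.26, 165.26]. Speed limits (degrees/s): [136.94, 136.94, 180, 180, 180, 180].

INTERFACE

Orientations are given as a 3x3 rotation matrix whose columns are the frame's x, y, z axes.
In Python, from rig import env, cams, order gives the robot as it stands.
- The arm moves only by the tool step_arm, never from a script. Its argument "steps" is a list of rows, each an object with "xyz": the shift along the tool's x, y, z normalised to -1 to 1, where 1 is 0.04 m, a list of three; "turn": the turn, a rotation vector about the tool's x, y, z normalised to -1 to 1, where 1 is 0.08 rad, a list of three; "gripper": the gripper command: -1 is shut, 1 is fully open, values between are in proportion. A call has 1 to 20 rows; each row shifts and turns the commanded pose from where the row before left it, along the tool's axes as they then stand; what a row does not reach is not made up. A row lasts 1/12 s, in which the tool goes at most 41.7 mm and 7.16 degrees, less where a joint would pass 70% of its speed; a pose out of reach is approached as far as the arm can. A call with a number of a shift or a turn outside -1 to 1 is refused whole. A call with a gripper value outside its range is refused whole. The fingers move at their own pace and stop on an object; "squeeze" is the grip in N (left out, the last holds). Time passes only in rows, so rows that do not move let the fingers close. It gives the time, the measured TCP pose, the force and the opening at its end, in the units of the state.
- env.observe(): the state, without advancing time (a new reading comes with each control period).
- cams.get_image(name): name is "scene" or "top" or "wrist"; returns (picture, depth): 480x640x3 uint8, red, green, blue; 480x640 float32, m along the optical axis (not along the pixel's ray), 0 where there is no reading.
- cams.camera_info(name): a dict with "fx", "fy", "cx", "cy" (pixels), "extrinsics" (4x4, takes a point from camera to world coordinates). Camera axes: x right, y down, z forward; pixel columns grow to the right and rows downward; lengths in m; the calibration is good to about 2 mm. A picture is of the moment at which its call begins: read the wrist's pose just before it. camera_info takes no time and is no camera call; for the wrist camera it gives the pose at the moment of the call.
- order.close_job(): hands the job in, once; it reports no verdict.
The state is a dict: "time_s": time; "q": joint angles; "qvel": joint speeds; "joint_efforts": joint torques, N m; "position": TCP position; "tool_rot": TCP orientation; "ft_force": force on the tool from outside, world axes, zero at the start; "wrist_torque": the same for the moment, N m; "grip_width": finger opening in m.
Only numpy, scipy, OpenCV 4.12 (cv2) and the standard library are available. Lean on these libraries where they do the work, as an engineer would, in place of code of your own. Each camera call takes 0.05 s, during which the arm holds its last target. There are 200 camera calls.

## Working session

There is one attempt and no reset: what is moved stays moved. The work goes in short steps, Python scripts to look and compute and a tool call to move; the robot and the scene stay as the last step left them, time stands still between calls to the robot, and variables do not carry over. Pictures are saved under pics/ and viewed, about 8 in all and at most 12, crops included, and the job is handed in when it is done.

Besides the shell and the picture viewer there is one more tool, called by a JSON object that holds its "name" and its "arguments", one argument or row to a line. step_arm: Moves the arm, as the interface text tells. Scaled input: -1 to 1 covers 0.04 m each way for a shift and 0.08 rad each way for a turn. Its arguments: {"type":"object","properties":{"steps":{"type":"array"},"squeeze":{"type":"number"}},"required":["steps"]}

```bash
ls; mkdir -p pics
cat > h.py <<'E'
import numpy as np, cv2
from rig import env, cams, order
def shot(n,f=None):
    inf=cams.camera_info(n); im,d=cams.get_image(n)
    if f: cv2.imwrite('pics/'+f+'.png',im[:,:,::-1])
    v,u=np.mgrid[:480,:640]
    P=np.stack([(u-inf['cx'])/inf['fx']*d,(v-inf['cy'])/inf['fy']*d,d,np.ones_like(d)],-1)@np.array(inf['extrinsics']).T
    return im,d,P[...,:3],inf
E
python3 - <<'E'
from h import *
for n in ['scene','top']:
    im,d,P,inf=shot(n,n+'0'); np.savez('/tmp/'+n,im=im,d=d,P=P)
    print(n,np.round(inf['extrinsics'],3).tolist(),inf['fx'])
s=env.observe();print(s)
E
```

```text
pics
scene [[-0.946, 0.304, -0.111, 0.557], [0.323, 0.886, -0.333, 0.378], [-0.003, -0.351, -0.936, 1.068], [0.0, 0.0, 0.0, 1.0]] 500.96893603697015
top [[0.009, -0.988, 0.155, 0.273], [-1.0, -0.01, -0.003, 0.019], [0.004, -0.155, -0.988, 1.234], [0.0, 0.0, 0.0, 1.0]] 535.635393610841
{'time_s': 0.1, 'q': array([-7.70243473e+01,  2.18375805e+01,  7.43795235e+01, -6.53090881e-04,
        8.38578946e+01, -1.23366864e+01]), 'qvel': array([-0.07023376, -0.1085126 , -0.12193037, -0.03664836, -0.03549371,
        0.057243  ]), 'joint_efforts': array([ 4.04178427e-03, -4.49220657e+01, -2.31656671e+01, -1.46766565e-04,
        3.64470077e-03, -8.36390477e-07]), 'position': array([ 0.23508665, -0.49696287,  0.2497745 ]), 'tool_rot': array([[ 4.27553469e-01, -9.03990010e-01, -3.04956613e-04],
       [-9.03989154e-01, -4.27553493e-01,  1.27300438e-03],
       [-1.28116851e-03, -2.68599968e-04, -9.99999143e-01]]), 'ft_force': array([ 0.89321197, -0.74473679, -0.24297317]), 'wrist_torque': array([ 0.01349302,  0.02606019, -0.01480804]), 'grip_width': 0.08510170891736114}
```

View pics/scene0.png

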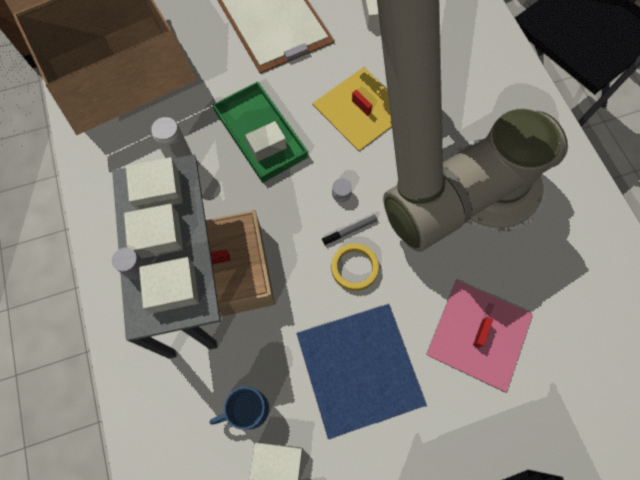

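View pics/top0.png

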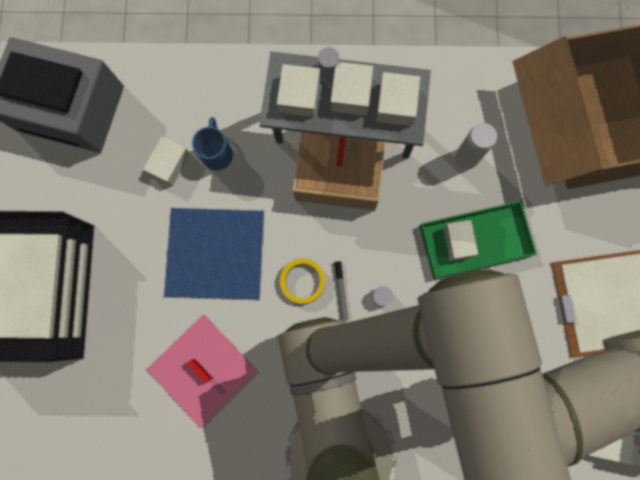

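The scene view shows the closed lid (plain wood, red handle at about scene 222,257 / top 342,150) under the riser. The pink and yellow lids (top 200,370; scene 362,100) are decoys. The mat is at top (215,254) and the tray at top (478,240).

```bash
cat > m.py <<'E'
from h import *
D={n:np.load('/tmp/%s.npz'%n) for n in ['scene','top']}
def rect(pts,lab):
    (c,s,a)=cv2.minAreaRect(pts[:,:2].astype(np.float32)*1000)
    print(lab,len(pts),'c',np.round(c,1),'size',np.round(s,1),'ang',round(a,2),'z',np.round(np.percentile(pts[:,2],[5,50,95]),4))
def big(m):
    m=cv2.morphologyEx(m.astype(np.uint8),cv2.MORPH_OPEN,np.ones((3,3)));n,l,st,_=cv2.connectedComponentsWithStats(m)
    return l==1+np.argmax(st[1:,4])
for n in D:
    im,d,P=[D[n][k] for k in('im','d','P')]; h=cv2.cvtColor(im,cv2.COLOR_RGB2HSV); H,S,V=h[...,0],h[...,1],h[...,2]; z=P[...,2]; ok=d>0
    print(n); 
    rect(P[big(ok&(H>100)&(H<125)&(S>110)&(z<.02))],'mat')
    g=ok&(H>50)&(H<85)&(S>120)
    rect(P[big(g)],'tray all'); 
    near=ok&(np.hypot(P[...,0]-.62,P[...,1])<.25)
    rect(P[big(near&(z>.225)&(z<.26))],'riser')
    rect(P[big(near&(z>.078)&(z<.105)&(P[...,0]<.75))],'case top')
    r=near&((H<6)|(H>174))&(S>170)&(z>.095)
    rect(P[r],'red'); 
    R=P[r&(z>.118)]; rect(R,'red top')
    c=big(g|(ok&(z>.03)&(z<.07)&(P[...,1]<-.1)&(P[...,0]>.4)&(P[...,0]<.65)))
    w=ok&(S<60)&(z>.04)&(z<.062)&(P[...,1]<-.1)&(P[...,1]>-.35)&(P[...,0]>.4)&(P[...,0]<.65)
    rect(P[big(w)],'carton')
    y=big(ok&(H>20)&(H<32)&(S>150)&(z<.05)&(P[...,0]>.3)&(P[...,1]>-.0)); rect(P[y],'tape')
E
python3 m.py
```

```text
scene
mat 10488 c [449.  298.9] size [215.7 205.3] ang 88.79 z [0.0005 0.0036 0.0068]
tray all 3530 c [ 485. -307.] size [127.4 242.6] ang 13.63 z [0.0013 0.0055 0.0288]
riser 7109 c [7.248e+02 3.000e-01] size [322.  155.4] ang 83.49 z [0.2407 0.2442 0.2497]
case top 4377 c [617.7  12.5] size [192.  107.4] ang 83.49 z [0.0854 0.0891 0.0932]
red 183 c [650.5  10.9] size [13.4 36.5] ang 83.29 z [0.0989 0.1227 0.1274]
red top 110 c [648.8  10.8] size [13.  32.3] ang 82.67 z [0.1211 0.1249 0.1276]
carton 743 c [ 479.3 -266.4] size [79.3 58.2] ang 9.24 z [0.0443 0.0493 0.0525]
tape 671 c [386.   94.1] size [98.3 98.6] ang 59.0 z [0.0114 0.0234 0.027 ]
top
mat 7781 c [450.2 294.6] size [212.3 202. ] ang 88.61 z [0.0004 0.0044 0.0083]
tray all 4487 c [ 484.2 -310.4] size [127.8 239.9] ang 13.75 z [0.0031 0.0075 0.0316]
riser 6913 c [725.9  -1.6] size [320.7 157.6] ang 83.41 z [0.2418 0.246  0.25  ]
case top 5023 c [633.8   9.1] size [190.2 140.1] ang 83.53 z [0.0864 0.091  0.0952]
red 148 c [659.4   4.9] size [11.8 55.1] ang 83.72 z [0.1133 0.1264 0.13  ]
red top 137 c [659.4   4.9] size [11.8 55.1] ang 83.72 z [0.1216 0.1266 0.13  ]
carton 883 c [ 480.4 -269.4] size [80.3 56.5] ang 10.27 z [0.0472 0.0517 0.0555]
tape 646 c [385.   88.7] size [99.8 99.2] ang 44.01 z [0.0207 0.0252 0.0296]
```

```bash
cat > plan.py <<'E'
from h import *
from scipy.spatial.transform import Rotation as Ro
PSI=-6.5; C=np.array([.6625,.0065,0])
def case(x,y,z): return C+Ro.from_euler('z',PSI,degrees=True).apply([x,y,z])
def rot(yaw,lean,pitch=0):
    """jaw axis = -y of yawed frame, tool z leans forward (down + forward)"""
    z=np.array([np.sin(np.radians(lean)),0,-np.cos(np.radians(lean))]); x=np.array([0,-1.,0])
    return Ro.from_euler('z',yaw,degrees=True)*Ro.from_matrix(np.array([x,np.cross(z,x),z]).T)
def plan(p,R,n,start=None):
    """n equal rows (shift,turn) from start to p,R; prints the row and the path"""
    if start is None:
        s=env.observe(); start=(s['position'],Ro.from_matrix(s['tool_rot']))
    p0,R0=start; w=(R0.inv()*R).as_rotvec()/n; d=Ro.from_rotvec(w)
    A=sum(((R0*d**k).as_matrix() for k in range(n)),np.zeros((3,3)))
    t=np.linalg.solve(A,np.asarray(p)-p0)
    row=np.round(np.r_[t/.04,w/.08],3); q=np.array(p0);path=[];Rk=R0
    for k in range(n): q=q+Rk.apply(row[:3]*.04); Rk=Rk*Ro.from_rotvec(row[3:]*.08); path.append(q)
    print(n,'x',row.tolist(),'end',np.round(q,4),'err mm',np.round((q-p)*1000,1),'deg',round((Rk.inv()*R).magnitude()*57.3,2))
    print('  via',np.round(path[n//4],3),np.round(path[n//2],3),np.round(path[3*n//4],3))
    return q,Rk
def st():
    s=env.observe(); print('t',round(s['time_s'],2),'p',np.round(s['position'],4),'q',np.round(s['q'],1),'F',np.round(s['ft_force'],1),'w',round(s['grip_width'],4))
E
python3 - <<'E'
from plan import *
R=rot(PSI,40); g=case(-.004,0,.117); pre=g-R.as_matrix()[:,2]*.15
print(R.as_matrix().round(3),g,pre)
plan(pre,R,19); plan(pre,R,20)
E
```

```text
[[-0.113 -0.761  0.639]
 [-0.994  0.087 -0.073]
 [-0.    -0.643 -0.766]] [0.65852571 0.00695281 0.117     ] [0.56272736 0.01786766 0.23190667]
19 x [-0.598, -0.531, 0.187, 0.447, 0.128, 0.35] end [0.5628 0.0179 0.2319] err mm [0.1 0.  0. ] deg 0.04
  via [ 0.291 -0.346  0.218] [ 0.372 -0.204  0.204] [ 0.472 -0.074  0.21 ]
20 x [-0.568, -0.504, 0.178, 0.425, 0.122, 0.332] end [0.5628 0.0177 0.2319] err mm [ 0.1 -0.2  0. ] deg 0.04
  via [ 0.301 -0.326  0.215] [ 0.38  -0.192  0.203] [ 0.476 -0.07   0.211]
```

{"name": "step_arm", "arguments": {
  "steps": [
    {"xyz":[-0.57,-0.5,0.18],"turn":[0.425,0.12,0.33],"gripper":1},
    {"xyz":[-0.57,-0.5,0.18],"turn":[0.425,0.12,0.33],"gripper":1},
    {"xyz":[-0.57,-0.5,0.18],"turn":[0.425,0.12,0.33],"gripper":1},
    {"xyz":[-0.57,-0.5,0.18],"turn":[0.425,0.12,0.33],"gripper":1},
    {"xyz":[-0.57,-0.5,0.18],"turn":[0.425,0.12,0.33],"gripper":1},
    {"xyz":[-0.57,-0.5,0.18],"turn":[0.425,0.12,0.33],"gripper":1},
    {"xyz":[-0.57,-0.5,0.18],"turn":[0.425,0.12,0.33],"gripper":1},
    {"xyz":[-0.57,-0.5,0.18],"turn":[0.425,0.12,0.33],"gripper":1},
    {"xyz":[-0.57,-0.5,0.18],"turn":[0.425,0.12,0.33],"gripper":1},
    {"xyz":[-0.57,-0.5,0.18],"turn":[0.425,0.12,0.33],"gripper":1},
    {"xyz":[-0.57,-0.5,0.18],"turn":[0.425,0.12,0.33],"gripper":1},
    {"xyz":[-0.57,-0.5,0.18],"turn":[0.425,0.12,0.33],"gripper":1},
    {"xyz":[-0.57,-0.5,0.18],"turn":[0.425,0.12,0.33],"gripper":1},
    {"xyz":[-0.57,-0.5,0.18],"turn":[0.425,0.12,0.33],"gripper":1},
    {"xyz":[-0.57,-0.5,0.18],"turn":[0.425,0.12,0.33],"gripper":1},
    {"xyz":[-0.57,-0.5,0.18],"turn":[0.425,0.12,0.33],"gripper":1},
    {"xyz":[-0.57,-0.5,0.18],"turn":[0.425,0.12,0.33],"gripper":1},
    {"xyz":[-0.57,-0.5,0.18],"turn":[0.425,0.12,0.33],"gripper":1},
    {"xyz":[-0.57,-0.5,0.18],"turn":[0.425,0.12,0.33],"gripper":1},
    {"xyz":[-0.57,-0.5,0.18],"turn":[0.425,0.12,0.33],"gripper":1}
  ]
}}

```text
time_s: 1.77
position: [0.56, 0.0208, 0.2297]
tool_rot: [[-0.109, -0.761, 0.64], [-0.994, 0.085, -0.069], [-0.001, -0.644, -0.765]]
ft_force: [0.3, -1.4, -0.2]
grip_width: 0.0857
```

Run:
```python
from plan import *
st()
im,d,P,inf=shot('wrist','w1')
h=cv2.cvtColor(im,cv2.COLOR_RGB2HSV);r=((h[...,0]<6)|(h[...,0]>174))&(h[...,1]>150)&(d>0)&(P[...,2]>.09)
Q=P[r]; L=Ro.from_euler('z',-PSI,degrees=True).apply(Q-C)*1000
print(len(Q),np.percentile(L,[1,10,50,90,99],axis=0).round(1))
T=L[L[:,2]>122]; print(len(T),cv2.minAreaRect(T[:,:2].astype(np.float32)))
v,u=np.where(r);print(u.min(),u.max(),v.min(),v.max())
R=rot(PSI,40); g=case(-.004,0,.117); plan(g,R,8)
```

```text
t 1.77 p [0.56   0.0208 0.2297] q [-11.5  12.7 102.4   8.   25.2  78.8] F [ 0.3 -1.4 -0.2] w 0.0857
1327 [[-30.3  -3.9  90.1]
 [-29.6  -3.1  91.3]
 [ -4.1   1.1 125.9]
 [ 23.4   5.4 126.8]
 [ 51.6   8.1 127.6]]
1079 ((-0.4926128387451172, 0.5179152488708496), (60.024078369140625, 9.391606330871582), 0.4647672176361084)
308 324 168 256
8 x [0.018, -0.002, 0.468, -0.009, 0.007, -0.004] end [0.6586 0.0068 0.1171] err mm [ 0.1 -0.1  0.1] deg 0.02
  via [0.599 0.017 0.188] [0.623 0.013 0.16 ] [0.647 0.009 0.131]
```

View pics/w1.png

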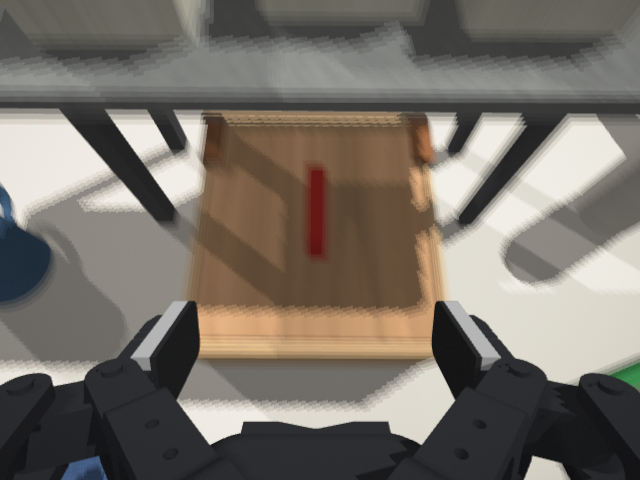

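The wrist view shows the red handle at pixels (308–324, 168–256). That puts it at case (-0.5, 0.5) mm with a 60 mm length, which matches the model, so I'm approaching now.

{"name": "step_arm", "arguments": {
  "steps": [
    {"xyz":[0.02,0,0.47],"turn":[-0.009,0.007,-0.004],"gripper":1},
    {"xyz":[0.02,0,0.47],"turn":[-0.009,0.007,-0.004],"gripper":1},
    {"xyz":[0.02,0,0.47],"turn":[-0.009,0.007,-0.004],"gripper":1},
    {"xyz":[0.02,0,0.47],"turn":[-0.009,0.007,-0.004],"gripper":1},
    {"xyz":[0.02,0,0.47],"turn":[-0.009,0.007,-0.004],"gripper":1},
    {"xyz":[0.02,0,0.47],"turn":[-0.009,0.007,-0.004],"gripper":1},
    {"xyz":[0.02,0,0.47],"turn":[-0.009,0.007,-0.004],"gripper":1},
    {"xyz":[0.02,0,0.47],"turn":[-0.009,0.007,-0.004],"gripper":1},
    {"xyz":[0,0,0],"turn":[0,0,0],"gripper":1},
    {"xyz":[0,0,0],"turn":[0,0,0],"gripper":1}
  ]
}}

```text
time_s: 2.65
position: [0.6541, 0.0019, 0.1134]
tool_rot: [[-0.11, -0.767, 0.632], [-0.994, 0.081, -0.073], [0.005, -0.637, -0.771]]
ft_force: [-0.1, -0.2, 0.1]
grip_width: 0.0857
```

Run:
```python
from plan import *
st()
R=rot(PSI,40); g=case(-.004,0,.117); plan(g,R,2)
```

```text
t 2.65 p [0.6541 0.0019 0.1134] q [-11.3  30.6  96.8  12.8  13.5  73.5] F [-0.1 -0.2  0.1] w 0.0857
2 x [-0.069, -0.066, -0.004, 0.05, -0.009, 0.037] end [0.6585 0.007  0.117 ] err mm [ 0.  0. -0.] deg 0.01
  via [0.656 0.004 0.115] [0.659 0.007 0.117] [0.659 0.007 0.117]
```

{"name": "step_arm", "arguments": {
  "steps": [
    {"xyz":[-0.07,-0.065,0],"turn":[0.05,-0.01,0.037],"gripper":1},
    {"xyz":[-0.07,-0.065,0],"turn":[0.05,-0.01,0.037],"gripper":1},
    {"xyz":[0,0,0],"turn":[0,0,0],"gripper":0},
    {"xyz":[0,0,0],"turn":[0,0,0],"gripper":-1},
    {"xyz":[0,0,0],"turn":[0,0,0],"gripper":-1},
    {"xyz":[0,0,0],"turn":[0,0,0],"gripper":-1},
    {"xyz":[0,0,0],"turn":[0,0,0],"gripper":-1},
    {"xyz":[0,0,0],"turn":[0,0,0],"gripper":-1},
    {"xyz":[0,0,0],"turn":[0,0,0],"gripper":-1},
    {"xyz":[0,0,0],"turn":[0,0,0],"gripper":-1},
    {"xyz":[0,0,0],"turn":[0,0,0],"gripper":-1},
    {"xyz":[0,0,0],"turn":[0,0,0],"gripper":-1}
  ],
  "squeeze": 50
}}

```text
time_s: 3.65
position: [0.659, 0.007, 0.1178]
tool_rot: [[-0.113, -0.76, 0.64], [-0.994, 0.087, -0.073], [-0.0, -0.645, -0.765]]
ft_force: [-2.8, -0.1, 2.4]
grip_width: 0.0133
```

Run:
```python
from plan import *
st()
s=env.observe(); p0=s['position'];R0=Ro.from_matrix(s['tool_rot']); print(s['tool_rot'].round(3), Ro.from_euler('z',-PSI,degrees=True).apply(p0-C))
# tip 5 deg about rear lower edge
ax=Ro.from_euler('z',PSI,degrees=True).apply([0,1,0]); piv=case(.089,0,.0845)
dR=Ro.from_rotvec(np.radians(5)*ax); p1=piv+dR.apply(p0-piv); a=plan(p1,dR*R0,5)
ux=Ro.from_euler('z',PSI,degrees=True).apply([1,0,0])
b=plan(a[0]-.06*ux,a[1],8,a)
```

```text
t 3.65 p [0.659  0.007  0.1178] q [-10.6  30.6  96.1  11.5  13.5  75.6] F [-2.8 -0.1  2.4] w 0.0133
[[-0.113 -0.76   0.64 ]
 [-0.994  0.087 -0.073]
 [-0.    -0.645 -0.765]] [-3.50927446e-03  7.96877495e-05  1.17752264e-01]
5 x [-0.0, -0.037, -0.021, -0.218, 0.0, 0.0] end [0.6622 0.0066 0.1256] err mm [-0.   0.  -0.1] deg 0.0
  via [0.66  0.007 0.121] [0.661 0.007 0.123] [0.662 0.007 0.124]
8 x [0.0, 0.153, -0.108, 0.0, 0.0, 0.0] end [0.6027 0.0134 0.1257] err mm [ 0.1 -0.   0.1] deg 0.0
  via [0.64  0.009 0.126] [0.625 0.011 0.126] [0.61  0.013 0.126]
```

{"name": "step_arm", "arguments": {
  "steps": [
    {"xyz":[0,-0.037,-0.021],"turn":[-0.218,0,0],"gripper":-1},
    {"xyz":[0,-0.037,-0.021],"turn":[-0.218,0,0],"gripper":-1},
    {"xyz":[0,-0.037,-0.021],"turn":[-0.218,0,0],"gripper":-1},
    {"xyz":[0,-0.037,-0.021],"turn":[-0.218,0,0],"gripper":-1},
    {"xyz":[0,-0.037,-0.021],"turn":[-0.218,0,0],"gripper":-1},
    {"xyz":[0,0,0],"turn":[0,0,0],"gripper":-1},
    {"xyz":[0,0,0],"turn":[0,0,0],"gripper":-1}
  ]
}}

```text
time_s: 4.23
position: [0.6623, 0.0067, 0.1253]
tool_rot: [[-0.113, -0.812, 0.572], [-0.994, 0.093, -0.065], [-0.0, -0.576, -0.818]]
ft_force: [0.9, -0.6, -1.1]
grip_width: 0.0133
```

Run:
```python
from plan import *
st(); im,d,P,inf=shot('scene','s2'); cv2.imwrite('pics/s2c.png',cv2.resize(im[190:330,120:320,::-1],None,fx=4,fy=4,interpolation=cv2.INTER_CUBIC))
```

```text
t 4.23 p [0.6623 0.0067 0.1253] q [-10.5  30.3  91.8   5.9  22.9  81.3] F [ 0.9 -0.6 -1.1] w 0.0133
```

View pics/s2c.png

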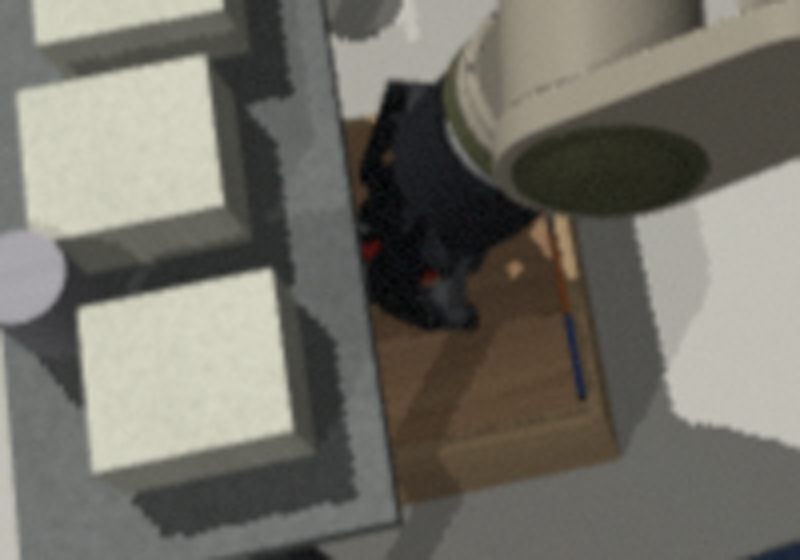

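The crop shows the lid front tipped up: a gap along the front at crop (570,330) exposes blue and orange block edges inside. Next I slide it out.

{"name": "step_arm", "arguments": {
  "steps": [
    {"xyz":[0,0.15,-0.108],"turn":[0,0,0],"gripper":-1},
    {"xyz":[0,0.15,-0.108],"turn":[0,0,0],"gripper":-1},
    {"xyz":[0,0.153,-0.108],"turn":[0,0,0],"gripper":-1},
    {"xyz":[0,0.153,-0.108],"turn":[0,0,0],"gripper":-1},
    {"xyz":[0,0.153,-0.108],"turn":[0,0,0],"gripper":-1},
    {"xyz":[0,0.153,-0.108],"turn":[0,0,0],"gripper":-1},
    {"xyz":[0,0.153,-0.108],"turn":[0,0,0],"gripper":-1},
    {"xyz":[0,0.153,-0.108],"turn":[0,0,0],"gripper":-1},
    {"xyz":[0,0,0],"turn":[0,0,0],"gripper":-1}
  ]
}}

```text
time_s: 5.03
position: [0.6013, 0.0138, 0.1256]
tool_rot: [[-0.113, -0.813, 0.571], [-0.994, 0.093, -0.065], [-0.0, -0.574, -0.819]]
ft_force: [-0.6, 0.8, -0.9]
grip_width: 0.0138
```

Run:
```python
from plan import *
st()
ux=Ro.from_euler('z',PSI,degrees=True).apply([1,0,0])
s=env.observe(); p0=s['position'];R0=Ro.from_matrix(s['tool_rot'])
a=plan(p0+[0,0,.05]-.02*ux,R0,4,(p0,R0))
# above mat: lid yaw ~10, level
Rm=rot(10,40); mat=np.array([.45,.297,0]); off=Ro.from_euler('z',10,degrees=True).apply([-.0035,0,0]); 
b=plan(a[0]-.12*ux,a[1],5,a)
c=plan(mat+off+[0,0,.15],Rm,11,b)
plan(mat+off+[0,0,.0378],Rm,10,c)
# other items near mat
D=np.load('/tmp/top.npz');P=D['P'];m=(P[...,2]>.012)&(abs(P[...,0]-.45)<.17)&(abs(P[...,1]-.297)<.17)
Q=P[m];print(len(Q)); 
for sel,l in((Q[:,0]<.36,'lowx'),(Q[:,1]<.19,'lowy'),(Q[:,0]>.55,'hix')):
    A=Q[sel]; print(l,len(A),A.min(0).round(3) if len(A) else '',A.max(0).round(3) if len(A) else '')
```

```text
t 5.03 p [0.6013 0.0138 0.1256] q [-11.   25.7 101.3   8.4  18.2  78.4] F [-0.6  0.8 -0.9] w 0.0138
4 x [-0.0, -0.077, -0.328, 0.0, 0.0, 0.0] end [0.5814 0.016  0.1756] err mm [-0.1 -0.   0. ] deg 0.0
  via [0.591 0.015 0.151] [0.586 0.015 0.163] [0.581 0.016 0.176]
5 x [-0.0, 0.491, -0.345, 0.0, 0.0, 0.0] end [0.4622 0.0296 0.1757] err mm [-0.  -0.   0.1] deg 0.0
  via [0.534 0.021 0.176] [0.51  0.024 0.176] [0.486 0.027 0.176]
11 x [-0.609, 0.056, 0.032, 0.097, -0.199, -0.26] end [0.4464 0.2965 0.1501] err mm [-0.1  0.1  0.1] deg 0.03
  via [0.465 0.103 0.169] [0.463 0.176 0.162] [0.455 0.248 0.155]
10 x [0.0, 0.18, 0.215, 0.0, -0.0, 0.0] end [0.4465 0.2965 0.0379] err mm [-0.1  0.1  0.1] deg 0.03
  via [0.446 0.296 0.116] [0.446 0.296 0.083] [0.446 0.296 0.06 ]
219
lowx 9 [0.282 0.129 0.012] [0.36  0.308 0.027]
lowy 136 [0.353 0.127 0.014] [0.419 0.141 0.033]
hix 77 [0.608 0.396 0.015] [0.62  0.425 0.051]
```

{"name": "step_arm", "arguments": {
  "steps": [
    {"xyz":[0,-0.077,-0.328],"turn":[0,0,0],"gripper":-1},
    {"xyz":[0,-0.077,-0.328],"turn":[0,0,0],"gripper":-1},
    {"xyz":[0,-0.077,-0.328],"turn":[0,0,0],"gripper":-1},
    {"xyz":[0,-0.077,-0.328],"turn":[0,0,0],"gripper":-1},
    {"xyz":[0,0.49,-0.345],"turn":[0,0,0],"gripper":-1},
    {"xyz":[0,0.49,-0.345],"turn":[0,0,0],"gripper":-1},
    {"xyz":[0,0.49,-0.345],"turn":[0,0,0],"gripper":-1},
    {"xyz":[0,0.49,-0.345],"turn":[0,0,0],"gripper":-1},
    {"xyz":[0,0.49,-0.345],"turn":[0,0,0],"gripper":-1},
    {"xyz":[-0.61,0.056,0.032],"turn":[0.097,-0.2,-0.26],"gripper":-1},
    {"xyz":[-0.61,0.056,0.032],"turn":[0.097,-0.2,-0.26],"gripper":-1},
    {"xyz":[-0.61,0.056,0.032],"turn":[0.097,-0.2,-0.26],"gripper":-1},
    {"xyz":[-0.61,0.056,0.032],"turn":[0.097,-0.2,-0.26],"gripper":-1},
    {"xyz":[-0.61,0.056,0.032],"turn":[0.097,-0.2,-0.26],"gripper":-1},
    {"xyz":[-0.61,0.056,0.032],"turn":[0.097,-0.2,-0.26],"gripper":-1},
    {"xyz":[-0.61,0.056,0.032],"turn":[0.097,-0.2,-0.26],"gripper":-1},
    {"xyz":[-0.61,0.056,0.032],"turn":[0.097,-0.2,-0.26],"gripper":-1},
    {"xyz":[-0.61,0.056,0.032],"turn":[0.097,-0.2,-0.26],"gripper":-1},
    {"xyz":[-0.61,0.056,0.032],"turn":[0.097,-0.2,-0.26],"gripper":-1},
    {"xyz":[-0.61,0.056,0.032],"turn":[0.097,-0.2,-0.26],"gripper":-1}
  ]
}}

```text
time_s: 6.7
position: [0.4478, 0.2979, 0.15]
tool_rot: [[0.176, -0.753, 0.634], [-0.984, -0.134, 0.113], [-0.0, -0.644, -0.765]]
ft_force: [0.9, 0.2, -1.5]
grip_width: 0.0133
```

{"name": "step_arm", "arguments": {
  "steps": [
    {"xyz":[0,0,0],"turn":[0,0,0],"gripper":-1},
    {"xyz":[0,0,0],"turn":[0,0,0],"gripper":-1}
  ]
}}

```text
time_s: 6.87
position: [0.4476, 0.2974, 0.1498]
tool_rot: [[0.176, -0.754, 0.633], [-0.984, -0.135, 0.113], [0.0, -0.643, -0.766]]
ft_force: [-0.7, -0.3, -1.5]
grip_width: 0.0134
```

Run:
```python
from plan import *
st(); im,d,P,inf=shot('top','t3'); 
# lid plate pixels: by height near expected
m=(d>0)&(P[...,2]>.09)&(P[...,2]<.135)&(P[...,1]>.15)&(P[...,1]<.43)&(P[...,0]>.3)&(P[...,0]<.6)
Q=P[m]; print(len(Q)); A=np.c_[Q[:,:2],np.ones(len(Q))]; 
w=np.ones(len(Q),bool)
for _ in range(4):
    c=np.linalg.lstsq(A[w],Q[w,2],rcond=None)[0]; w=abs(A@c-Q[:,2])<.006
print('plane slopes deg',np.degrees(c[:2]).round(2),w.sum(),'z at .45,.297',c@[.45,.297,1])
```

```text
t 6.87 p [0.4476 0.2974 0.1498] q [ 25.3  19.6 110.2 -41.3  14.8 142.1] F [-0.7 -0.3 -1.5] w 0.0134
4474
plane slopes deg [-0.06 -0.04] 4448 z at .45,.297 0.1224635887797947
```

View pics/t3.png

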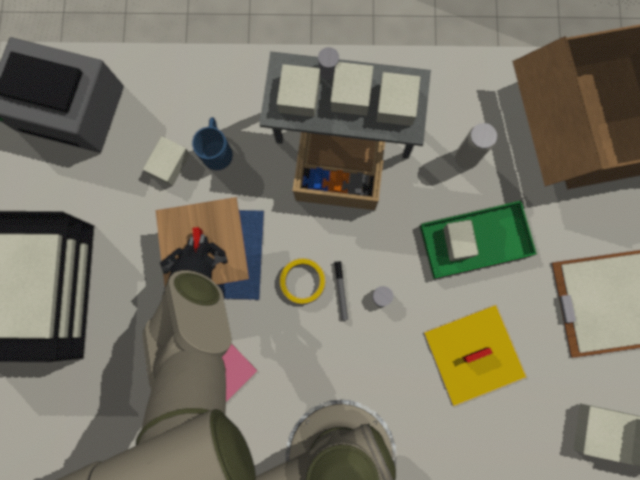

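The lid is held level (slopes under 0.1°) over the mat at top (200,245). In the open case the blocks show blue, orange and grey at (318/340/362, 181), so orange is in the middle. Now I lower the lid.

{"name": "step_arm", "arguments": {
  "steps": [
    {"xyz":[0,0.16,0.19],"turn":[0,0,0],"gripper":-1},
    {"xyz":[0,0.16,0.19],"turn":[0,0,0],"gripper":-1},
    {"xyz":[0,0.16,0.19],"turn":[0,0,0],"gripper":-1},
    {"xyz":[0,0.16,0.19],"turn":[0,0,0],"gripper":-1},
    {"xyz":[0,0.16,0.19],"turn":[0,0,0],"gripper":-1},
    {"xyz":[0,0.16,0.19],"turn":[0,0,0],"gripper":-1},
    {"xyz":[0,0.16,0.19],"turn":[0,0,0],"gripper":-1},
    {"xyz":[0,0.16,0.19],"turn":[0,0,0],"gripper":-1},
    {"xyz":[0,0.16,0.19],"turn":[0,0,0],"gripper":-1},
    {"xyz":[0,0.16,0.19],"turn":[0,0,0],"gripper":-1},
    {"xyz":[0,0.08,0.095],"turn":[0,0,0],"gripper":-1},
    {"xyz":[0,0.04,0.048],"turn":[0,0,0],"gripper":-1},
    {"xyz":[0,0.03,0.036],"turn":[0,0,0],"gripper":-1},
    {"xyz":[0,0.02,0.024],"turn":[0,0,0],"gripper":-1},
    {"xyz":[0,0.02,0.024],"turn":[0,0,0],"gripper":-1},
    {"xyz":[0,0,0],"turn":[0,0,0],"gripper":-1},
    {"xyz":[0,0,0],"turn":[0,0,0],"gripper":-1}
  ]
}}

```text
time_s: 8.33
position: [0.4622, 0.304, 0.0748]
tool_rot: [[0.178, -0.787, 0.591], [-0.984, -0.145, 0.103], [0.005, -0.6, -0.8]]
ft_force: [-0.4, -0.3, -2.0]
grip_width: 0.0131
```

Run:
```python
from plan import *
st()
```

```text
t 8.33 p [0.4622 0.304  0.0748] q [ 25.   29.  110.6 -63.8  10.  165.2] F [-0.4 -0.3 -2. ] w 0.0131
```

The wrist hit its q5 and q6 limits while descending, with the lid still held at z≈0.075. I'll fit a simple kinematic model from the logged poses and choose a lid yaw on the mat that is reachable.

```bash
cat > kin.py <<'E'
from plan import *
from scipy.optimize import least_squares
D=np.array([[.23509,-.49696,.24977,-77.0243,21.8376,74.3795,0,83.8579,-12.3367],
[.6541,.0019,.1134,-11.3,30.6,96.8,12.8,13.5,73.5],[.6590,.0070,.1178,-10.6,30.6,96.1,11.5,13.5,75.6],
[.6623,.0067,.1253,-10.5,30.3,91.8,5.9,22.9,81.3],[.6013,.0138,.1256,-11,25.7,101.3,8.4,18.2,78.4],
[.4476,.2974,.1498,25.3,19.6,110.2,-41.3,14.8,142.1],[.4622,.304,.0748,25,29,110.6,-63.8,10,165.2]])
def fk(q,k):
    h,e,L2,L3,Lt=k; E=lambda s,a: Ro.from_euler(s,a,degrees=True)
    R1=E('z',q[0]);R2=R1*E('y',q[1]);R3=R2*E('y',q[2]);R=R3*E('z',q[3])*E('y',q[4])*E('z',q[5]+180)
    return np.array([0,0,h])+R1.apply([0,e,0])+R2.apply([0,0,L2])+R3.apply([0,0,L3])+R.apply([0,0,Lt]),R
fit=least_squares(lambda k:np.concatenate([fk(r[3:],k)[0]-r[:3] for r in D]),[.2,.12,.45,.4,.25]); K=fit.x
LO=np.array([-178,-50,12.7,-81,10,-165]);HI=np.array([178,133,142,261,163,165])
def ik(p,R,q0):
    def f(q):
        a,b=fk(q,K); return np.r_[(a-p)*10,(b.inv()*R).as_rotvec()]
    s=least_squares(f,np.clip(q0,LO+.5,HI-.5),bounds=(LO,HI),x_scale=30); return s.x,np.linalg.norm(s.fun)
E
python3 - <<'E'
from kin import *
print(K.round(4),abs(fit.fun).max()*1000)
for r in D[[0,5]]: print(fk(r[3:],K)[1].as_matrix().round(2).tolist())
print(env.observe()['tool_rot'].round(2).tolist(),fk(env.observe()['q'],K)[1].as_matrix().round(2).tolist())
for p in ([.45,.297],[.47,.305]):
  for yaw in (40,50,60,70,80):
    out=[]
    for z in (.25,.15,.09,.038):
        R=rot(yaw,40);q,e=ik(np.r_[p,z],R,[25,20,110,60,20,40]); out.append((q.round(0).astype(int).tolist(),round(e,3)))
    print(p,yaw,out)
d=np.load('/tmp/scene.npz');im,P=d['im'],d['P'];h=cv2.cvtColor(im,cv2.COLOR_RGB2HSV)
m=(h[...,0]>160)&(h[...,1]>80)&(P[...,1]>.15)&(P[...,2]<.03)&(d['d']>0);Q=P[m];r=np.hypot(Q[:,0]-.45,Q[:,1]-.297);i=r.argsort()[:3];print(len(Q),r[i],Q[i])
E
```

```text
[-0.0313  0.1162  0.5438  0.3189  0.1717] 17.884641578226557
[[0.43, -0.9, -0.0], [-0.9, -0.43, 0.0], [-0.0, -0.0, -1.0]]
[[0.18, -0.75, 0.63], [-0.98, -0.13, 0.11], [0.0, -0.64, -0.77]]
[[0.18, -0.79, 0.59], [-0.98, -0.15, 0.1], [0.0, -0.6, -0.8]] [[0.18, -0.79, 0.59], [-0.98, -0.15, 0.1], [0.0, -0.6, -0.8]]
[0.45, 0.297] 40 [([16, 12, 99, 28, 34, 48], np.float64(0.0)), ([16, 18, 112, 51, 20, 22], np.float64(0.0)), ([16, 23, 118, 84, 15, -13], np.float64(0.0)), ([16, 28, 122, 118, 17, -48], np.float64(0.0))]
[0.45, 0.297] 50 [([14, 13, 99, 36, 40, 32], np.float64(0.0)), ([14, 19, 111, 55, 27, 8], np.float64(0.0)), ([14, 23, 117, 77, 23, -15], np.float64(0.0)), ([14, 29, 122, 100, 23, -40], np.float64(0.0))]
[0.45, 0.297] 60 [([12, 14, 97, 41, 47, 19], np.float64(0.0)), ([12, 19, 110, 56, 35, -1], np.float64(0.0)), ([12, 24, 116, 71, 30, -19], np.float64(0.0)), ([12, 29, 120, 87, 29, -37], np.float64(0.0))]
[0.45, 0.297] 70 [([10, 15, 95, 43, 55, 10], np.float64(0.0)), ([10, 20, 108, 54, 43, -8], np.float64(0.0)), ([10, 25, 114, 65, 38, -22], np.float64(0.0)), ([10, 30, 118, 77, 35, 
[... 685 characters left out ...]
0.0)), ([12, 21, 106, 54, 36, 2], np.float64(0.0)), ([12, 26, 112, 68, 31, -15], np.float64(0.0)), ([12, 31, 116, 84, 29, -33], np.float64(0.0))]
[0.47, 0.305] 70 [([11, 17, 92, 42, 56, 11], np.float64(0.0)), ([11, 22, 104, 53, 44, -6], np.float64(0.0)), ([11, 27, 110, 63, 38, -19], np.float64(0.0)), ([11, 31, 114, 74, 35, -33], np.float64(0.0))]
[0.47, 0.305] 80 [([10, 19, 90, 43, 63, 3], np.float64(0.0)), ([10, 24, 102, 51, 51, -12], np.float64(0.0)), ([10, 28, 108, 58, 46, -23], np.float64(0.0)), ([10, 32, 112, 66, 42, -34], np.float64(0.0))]
6616 [0.14491669 0.14525671 0.14619428] [[0.3066256  0.31808619 0.00450793]
 [0.30602423 0.31624811 0.00536972]
 [0.30546295 0.31895014 0.00791564]]
```

Run:
```python
from kin import *
s=env.observe()
a=plan([.455,.29,.21],rot(10,38),8)
b=plan([.46,.295,.27],rot(10,40),4,a)
q=s['q']
for y in (10,20,30,40,50,60,65):
    q,e=ik([.46,.295,.27],rot(y,40),q); print(y,q.round(0),round(e,3))
```

```text
8 x [0.04, -0.233, -0.354, 0.031, -0.002, 0.01] end [0.4551 0.2901 0.2101] err mm [0.1 0.1 0.1] deg 0.02
  via [0.46  0.299 0.126] [0.458 0.295 0.159] [0.456 0.292 0.193]
4 x [-0.025, -0.262, -0.27, 0.11, 0.0, -0.0] end [0.46   0.295  0.2701] err mm [-0.   0.   0.1] deg 0.01
  via [0.458 0.293 0.24 ] [0.459 0.294 0.255] [0.46  0.295 0.27 ]
10 [ 23.  14.  94. -15.  34. 113.] 0.0
20 [21. 13. 95. -1. 32. 91.] 0.0
30 [18. 12. 96. 14. 34. 69.] 0.0
40 [15. 13. 95. 26. 38. 50.] 0.0
50 [13. 13. 95. 34. 44. 34.] 0.0
60 [11. 14. 93. 39. 51. 22.] 0.0
65 [11. 15. 92. 40. 54. 17.] 0.0
```

{"name": "step_arm", "arguments": {
  "steps": [
    {"xyz":[0.04,-0.233,-0.354],"turn":[0.031,0,0.01],"gripper":-1},
    {"xyz":[0.04,-0.233,-0.354],"turn":[0.031,0,0.01],"gripper":-1},
    {"xyz":[0.04,-0.233,-0.354],"turn":[0.031,0,0.01],"gripper":-1},
    {"xyz":[0.04,-0.233,-0.354],"turn":[0.031,0,0.01],"gripper":-1},
    {"xyz":[0.04,-0.233,-0.354],"turn":[0.031,0,0.01],"gripper":-1},
    {"xyz":[0.04,-0.233,-0.354],"turn":[0.031,0,0.01],"gripper":-1},
    {"xyz":[0.04,-0.233,-0.354],"turn":[0.031,0,0.01],"gripper":-1},
    {"xyz":[0.04,-0.233,-0.354],"turn":[0.031,0,0.01],"gripper":-1},
    {"xyz":[-0.025,-0.262,-0.27],"turn":[0.11,0,0],"gripper":-1},
    {"xyz":[-0.025,-0.262,-0.27],"turn":[0.11,0,0],"gripper":-1},
    {"xyz":[-0.025,-0.262,-0.27],"turn":[0.11,0,0],"gripper":-1},
    {"xyz":[-0.025,-0.262,-0.27],"turn":[0.11,0,0],"gripper":-1},
    {"xyz":[0,0,0],"turn":[0,0,0],"gripper":-1},
    {"xyz":[0,0,0],"turn":[0,0,0],"gripper":-1}
  ]
}}

```text
time_s: 9.5
position: [0.4598, 0.2952, 0.2682]
tool_rot: [[0.173, -0.754, 0.633], [-0.985, -0.133, 0.11], [0.001, -0.643, -0.766]]
ft_force: [-0.3, -0.1, -2.9]
grip_width: 0.0134
```

Run:
```python
from kin import *
st()
a=plan([.46,.30,.24],rot(65,40),16)
```

```text
t 9.5 p [0.4598 0.2952 0.2682] q [ 24.4   9.8  98.5 -16.9  33.7 115.3] F [-0.3 -0.1 -2.9] w 0.0134
16 x [-0.006, 0.025, 0.037, 0.0, -0.483, -0.575] end [0.46   0.2998 0.2398] err mm [ 0.  -0.2 -0.2] deg 0.05
  via [0.46  0.297 0.259] [0.461 0.298 0.252] [0.46  0.299 0.245]
```

{"name": "step_arm", "arguments": {
  "steps": [
    {"xyz":[-0.006,0.025,0.037],"turn":[0,-0.483,-0.575],"gripper":-1},
    {"xyz":[-0.006,0.025,0.037],"turn":[0,-0.483,-0.575],"gripper":-1},
    {"xyz":[-0.006,0.025,0.037],"turn":[0,-0.483,-0.575],"gripper":-1},
    {"xyz":[-0.006,0.025,0.037],"turn":[0,-0.483,-0.575],"gripper":-1},
    {"xyz":[-0.006,0.025,0.037],"turn":[0,-0.483,-0.575],"gripper":-1},
    {"xyz":[-0.006,0.025,0.037],"turn":[0,-0.483,-0.575],"gripper":-1},
    {"xyz":[-0.006,0.025,0.037],"turn":[0,-0.483,-0.575],"gripper":-1},
    {"xyz":[-0.006,0.025,0.037],"turn":[0,-0.483,-0.575],"gripper":-1},
    {"xyz":[-0.006,0.025,0.037],"turn":[0,-0.483,-0.575],"gripper":-1},
    {"xyz":[-0.006,0.025,0.037],"turn":[0,-0.483,-0.575],"gripper":-1},
    {"xyz":[-0.006,0.025,0.037],"turn":[0,-0.483,-0.575],"gripper":-1},
    {"xyz":[-0.006,0.025,0.037],"turn":[0,-0.483,-0.575],"gripper":-1},
    {"xyz":[-0.006,0.025,0.037],"turn":[0,-0.483,-0.575],"gripper":-1},
    {"xyz":[-0.006,0.025,0.037],"turn":[0,-0.483,-0.575],"gripper":-1},
    {"xyz":[-0.006,0.025,0.037],"turn":[0,-0.483,-0.575],"gripper":-1},
    {"xyz":[-0.006,0.025,0.037],"turn":[0,-0.483,-0.575],"gripper":-1},
    {"xyz":[0,0,0],"turn":[0,0,0],"gripper":-1},
    {"xyz":[0,0,0],"turn":[0,0,0],"gripper":-1}
  ]
}}

```text
time_s: 11.0
position: [0.4603, 0.2995, 0.2385]
tool_rot: [[0.905, -0.327, 0.271], [-0.425, -0.695, 0.58], [-0.002, -0.641, -0.768]]
ft_force: [-1.2, 0.3, -2.1]
grip_width: 0.0131
```

Run:
```python
from kin import *
st(); im,d,P,inf=shot('top')
m=(d>0)&(P[...,2]>.17)&(P[...,2]<.25)&(P[...,1]>.15)&(P[...,1]<.43)&(P[...,0]>.3)&(P[...,0]<.6)
Q=P[m]; A=np.c_[Q[:,:2],np.ones(len(Q))]; w=Q[:,2]<.225
for _ in range(5):
    c=np.linalg.lstsq(A[w],Q[w,2],rcond=None)[0]; w=abs(A@c-Q[:,2])<.006
print('slopes deg',np.degrees(c[:2]).round(2),w.sum(),len(Q),'z',c@[.45,.297,1]); print(cv2.minAreaRect(Q[w][:,:2].astype(np.float32)))
o=Ro.from_euler('z',65,degrees=True).apply([-.004,0,0])
a=plan(np.array([.453,.297,.06])+o,rot(65,40),16)
b=plan(np.array([.453,.297,.037])+o,rot(65,40),6,a)
```

```text
t 11.0 p [0.4603 0.2995 0.2385] q [ 6.2 13.6 99.  43.3 52.9  8.8] F [-1.2  0.3 -2.1] w 0.0131
slopes deg [-0.11 -0.35] 4329 4543 z 0.2113211279593417
((0.4627220034599304, 0.302193284034729), (0.18021294474601746, 0.17412495613098145), 64.87248229980469)
16 x [-0.008, 0.191, 0.205, 0.002, -0.0, -0.002] end [0.4513 0.2932 0.0598] err mm [ 0.  -0.1 -0.2] deg 0.03
  via [0.457 0.298 0.183] [0.455 0.296 0.138] [0.453 0.294 0.093]
6 x [-0.0, 0.061, 0.073, -0.0, -0.001, 0.0] end [0.4514 0.2933 0.037 ] err mm [ 0.1 -0.1  0. ] deg 0.01
  via [0.451 0.293 0.052] [0.451 0.293 0.045] [0.451 0.293 0.041]
```

{"name": "step_arm", "arguments": {
  "steps": [
    {"xyz":[-0.008,0.191,0.205],"turn":[0,0,0],"gripper":-1},
    {"xyz":[-0.008,0.191,0.205],"turn":[0,0,0],"gripper":-1},
    {"xyz":[-0.008,0.191,0.205],"turn":[0,0,0],"gripper":-1},
    {"xyz":[-0.008,0.191,0.205],"turn":[0,0,0],"gripper":-1},
    {"xyz":[-0.008,0.191,0.205],"turn":[0,0,0],"gripper":-1},
    {"xyz":[-0.008,0.191,0.205],"turn":[0,0,0],"gripper":-1},
    {"xyz":[-0.008,0.191,0.205],"turn":[0,0,0],"gripper":-1},
    {"xyz":[-0.008,0.191,0.205],"turn":[0,0,0],"gripper":-1},
    {"xyz":[-0.008,0.191,0.205],"turn":[0,0,0],"gripper":-1},
    {"xyz":[-0.008,0.191,0.205],"turn":[0,0,0],"gripper":-1},
    {"xyz":[-0.008,0.191,0.205],"turn":[0,0,0],"gripper":-1},
    {"xyz":[-0.008,0.191,0.205],"turn":[0,0,0],"gripper":-1},
    {"xyz":[-0.008,0.191,0.205],"turn":[0,0,0],"gripper":-1},
    {"xyz":[-0.008,0.191,0.205],"turn":[0,0,0],"gripper":-1},
    {"xyz":[-0.008,0.191,0.205],"turn":[0,0,0],"gripper":-1},
    {"xyz":[-0.008,0.191,0.205],"turn":[0,0,0],"gripper":-1},
    {"xyz":[0,0,0],"turn":[0,0,0],"gripper":-1},
    {"xyz":[0,0,0],"turn":[0,0,0],"gripper":-1}
  ]
}}

```text
time_s: 12.55
position: [0.4514, 0.2935, 0.0605]
tool_rot: [[0.906, -0.325, 0.271], [-0.423, -0.695, 0.581], [-0.001, -0.641, -0.767]]
ft_force: [0.2, 0.5, -2.1]
grip_width: 0.0131
```

{"name": "step_arm", "arguments": {
  "steps": [
    {"xyz":[0,0.06,0.073],"turn":[0,0,0],"gripper":-1},
    {"xyz":[0,0.06,0.073],"turn":[0,0,0],"gripper":-1},
    {"xyz":[0,0.06,0.073],"turn":[0,0,0],"gripper":-1},
    {"xyz":[0,0.06,0.073],"turn":[0,0,0],"gripper":-1},
    {"xyz":[0,0.05,0.06],"turn":[0,0,0],"gripper":-1},
    {"xyz":[0,0,0],"turn":[0,0,0],"gripper":-1},
    {"xyz":[0,0.015,0.018],"turn":[0,0,0],"gripper":-1},
    {"xyz":[0,0.015,0.018],"turn":[0,0,0],"gripper":-1},
    {"xyz":[0,0,0],"turn":[0,0,0],"gripper":-1}
  ]
}}

```text
time_s: 13.3
position: [0.4518, 0.2936, 0.0405]
tool_rot: [[0.906, -0.324, 0.271], [-0.422, -0.695, 0.582], [0.0, -0.642, -0.767]]
ft_force: [-0.1, -0.2, -2.4]
grip_width: 0.0131
```

{"name": "step_arm", "arguments": {
  "steps": [
    {"xyz":[0,0.016,0.019],"turn":[0,0,0],"gripper":-1},
    {"xyz":[0,0.016,0.019],"turn":[0,0,0],"gripper":-1},
    {"xyz":[0,0.016,0.019],"turn":[0,0,0],"gripper":-1},
    {"xyz":[0,0,0],"turn":[0,0,0],"gripper":-1}
  ]
}}

```text
time_s: 13.63
position: [0.4517, 0.2936, 0.0374]
tool_rot: [[0.906, -0.324, 0.271], [-0.423, -0.695, 0.582], [0.0, -0.642, -0.767]]
ft_force: [-0.1, 0.4, -1.6]
grip_width: 0.0135
```

{"name": "step_arm", "arguments": {
  "steps": [
    {"xyz":[0,0.01,0.012],"turn":[0,0,0],"gripper":-1},
    {"xyz":[0,0,0],"turn":[0,0,0],"gripper":-1}
  ]
}}

```text
time_s: 13.8
position: [0.4518, 0.2936, 0.037]
tool_rot: [[0.906, -0.324, 0.271], [-0.422, -0.695, 0.582], [0.0, -0.642, -0.767]]
ft_force: [-0.1, 0.2, -2.6]
grip_width: 0.0134
```

{"name": "step_arm", "arguments": {
  "steps": [
    {"xyz":[0,0.01,0.012],"turn":[0,0,0],"gripper":-1},
    {"xyz":[0,0.01,0.012],"turn":[0,0,0],"gripper":-1},
    {"xyz":[0,0,0],"turn":[0,0,0],"gripper":-1}
  ]
}}

```text
time_s: 14.05
position: [0.4518, 0.2936, 0.0367]
tool_rot: [[0.906, -0.323, 0.272], [-0.423, -0.694, 0.583], [0.001, -0.643, -0.765]]
ft_force: [-4.3, -5.8, 11.4]
grip_width: 0.013
```

{"name": "step_arm", "arguments": {
  "steps": [
    {"xyz":[0,0,0],"turn":[0,0,0],"gripper":-0.6},
    {"xyz":[0,0,0],"turn":[0,0,0],"gripper":-0.4},
    {"xyz":[0,0,0],"turn":[0,0,0],"gripper":-0.2},
    {"xyz":[0,0,0],"turn":[0,0,0],"gripper":0.2},
    {"xyz":[0,0,0],"turn":[0,0,0],"gripper":0.4},
    {"xyz":[0,0,0],"turn":[0,0,0],"gripper":0.4},
    {"xyz":[0,0,-0.1],"turn":[0,0,0],"gripper":0.4},
    {"xyz":[0,0,-0.3],"turn":[0,0,0],"gripper":0.4},
    {"xyz":[0,0,-0.5],"turn":[0,0,0],"gripper":0.4},
    {"xyz":[0,0,-0.5],"turn":[0,0,0],"gripper":0.4},
    {"xyz":[0,0,-0.5],"turn":[0,0,0],"gripper":0.4},
    {"xyz":[0,0,-0.5],"turn":[0,0,0],"gripper":0.4},
    {"xyz":[0,-0.4,-0.5],"turn":[0,0,0],"gripper":0.4},
    {"xyz":[0,-0.4,-0.5],"turn":[0,0,0],"gripper":0.4},
    {"xyz":[0,-0.4,-0.5],"turn":[0,0,0],"gripper":0.4},
    {"xyz":[0,-0.4,-0.5],"turn":[0,0,0],"gripper":0.4},
    {"xyz":[0,0,0],"turn":[0,0,0],"gripper":0.4}
  ]
}}

```text
time_s: 15.47
position: [0.4258, 0.2355, 0.216]
tool_rot: [[0.906, -0.319, 0.278], [-0.423, -0.695, 0.581], [0.007, -0.644, -0.765]]
ft_force: [-0.0, -0.0, 0.8]
grip_width: 0.0598
```

```bash
cat > blocks.py <<'E'
from kin import *
def blocks(n,f):
    im,d,P,inf=shot(n,f)
    h=cv2.cvtColor(im,cv2.COLOR_RGB2HSV);H,S,V=h[...,0],h[...,1],h[...,2]
    L=Ro.from_euler('z',-PSI,degrees=True).apply((P-C).reshape(-1,3)).reshape(480,640,3)*1000
    inn=(d>0)&(abs(L[...,0])<88)&(abs(L[...,1])<90)&(L[...,2]>3)
    for nm,m in(('orange',(H>4)&(H<16)&(S>200)),('blue',(H>105)&(H<125)&(S>150))):
        Q=L[inn&m]; print(nm,len(Q))
        if len(Q)==0: continue
        T=Q[(Q[:,2]>70)&(Q[:,2]<92)]; print('  fin',len(T),cv2.minAreaRect(T[:,:2].astype(np.float32)) if len(T)>5 else '',np.median(T[:,2]) if len(T) else '')
        B=Q[(Q[:,2]>35)&(Q[:,2]<55)]; print('  body',len(B),cv2.minAreaRect(B[:,:2].astype(np.float32)) if len(B)>5 else '')
    return im,d,P,L
E
python3 - <<'E'
from blocks import *
st(); im,d,P,L=blocks('top','t4')
h=cv2.cvtColor(im,cv2.COLOR_RGB2HSV)
m=(d>0)&(abs(P[...,0]-.45)<.2)&(abs(P[...,1]-.297)<.2)
r=m&((h[...,0]<6)|(h[...,0]>174))&(h[...,1]>170)&(P[...,2]>.03)&(P[...,2]<.06)&(np.hypot(P[...,0]-.45,P[...,1]-.297)<.06)
print('handle',r.sum(),cv2.minAreaRect(P[r][:,:2].astype(np.float32)),np.median(P[r][:,2]))
l=m&(h[...,0]>8)&(h[...,0]<22)&(h[...,1]>60)&(P[...,2]<.03)
Q=P[l];A=np.c_[Q[:,:2],np.ones(len(Q))];w=np.ones(len(Q),bool)
for _ in range(4):
    c=np.linalg.lstsq(A[w],Q[w,2],rcond=None)[0]; w=abs(A@c-Q[:,2])<.005
print('lid',w.sum(),'slopes',np.degrees(c[:2]).round(2),'z',c@[.45,.297,1])
blocks('scene','s4')
cv2.imwrite('pics/s4c.png',cv2.resize(cv2.imread('pics/s4.png')[200:320,190:290],None,fx=6,fy=5))
E
```

```text
t 15.47 p [0.4258 0.2355 0.216 ] q [ -3.3  10.3 108.6  47.3  54.3  -4.9] F [-0.  -0.   0.8] w 0.0598
orange 252
  fin 122 ((-59.13445281982422, -2.943523406982422), (44.99472427368164, 13.86203670501709), 0.45363694429397583) 81.85459538689199
  body 129 ((-50.370670318603516, 3.354188919067383), (50.11785125732422, 44.51082229614258), 89.42538452148438)
blue 312
  fin 128 ((-58.9715461730957, 43.053531646728516), (43.780208587646484, 14.019841194152832), 0.2996300756931305) 81.66688996131099
  body 174 ((-50.55955123901367, 48.44144058227539), (42.25693893432617, 54.14958190917969), 2.6965222358703613)
handle 163 ((0.4531848132610321, 0.29439660906791687), (0.057759467512369156, 0.013892201706767082), 65.59785461425781) 0.04578199880895539
lid 3322 slopes [0.07 0.03] z 0.009412609536224097
orange 53
  fin 18 ((-58.46894454956055, 1.9318771362304688), (7.885246753692627, 47.21724319458008), 81.36769104003906) 79.37048915404337
  body 23 ((-62.974098205566406, -27.377769470214844), (35.628536224365234, 100.42424774169922), 5.866582870483398)
blue 521
  fin 179 ((-58.70426940917969, 45.604068756103516), (14.886124610900879, 47.93952941894531), 89.6160659790039) 79.60884747930218
  body 292 ((-57.98378372192383, -1.4097976684570312), (143.9758758544922, 55.83521270751953), 89.06884002685547)
```

View pics/s4c.png

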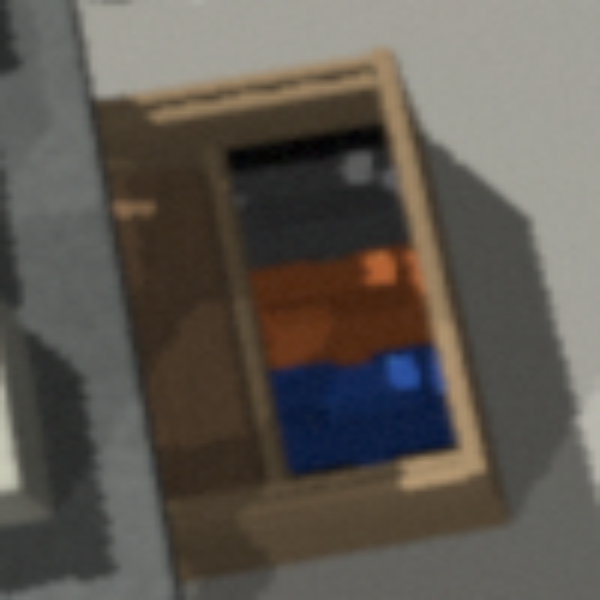

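Checks and plan:
- **Lid:** it lies flat, with slopes under 0.1° and its centre about 4 mm from the mat's middle.
- **Target block:** the crop (near crop 345,300) shows the orange block between grey and blue. Its fin is at about case (-58.5, -2).
- **Next:** I move above it with a slight 18° lean.

Run:
```python
from kin import *
q=env.observe()['q']
R=rot(PSI,18); pre=case(-.058,-.002,.200)
for p,Rr,l in((pre,R,'pre'),(case(-.058,-.002,.069),R,'pick'),([.4987,-.3673,.18],rot(PSI,18),'trayA'),([.4987,-.3673,.068],rot(PSI,18),'tray'),([.4987,-.3673,.068],rot(13.7,18),'tray13'),([.4987,-.3673,.068],rot(-16,18),'tray-16')):
    k,e=ik(p,Rr,[0,20,100,0,60,90]); print(l,k.round(0),round(e,3))
a=plan([.44,.20,.26],rot(30,30),10)
plan(pre,R,10,a)
```

```text
pre [-10.  26.  82.   1.  55.  85.] 0.0
pick [-10.  32.  96.   2.  34.  85.] 0.0
trayA [-51.  29.  80.  15.  59.  40.] 0.0
tray [-51.  34.  92.  19.  42.  33.] 0.0
tray13 [-52.  35.  90.  22.  50.  11.] 0.0
tray-16 [-50.  34.  93.  16.  39.  45.] 0.0
10 x [0.087, -0.035, -0.123, -0.211, 0.436, 0.628] end [0.4401 0.1999 0.2601] err mm [ 0.1 -0.1  0.1] deg 0.03
  via [0.431 0.225 0.226] [0.436 0.214 0.241] [0.438 0.207 0.25 ]
10 x [0.568, -0.208, 0.254, -0.253, 0.325, 0.729] end [0.6048 0.0112 0.2   ] err mm [ 0.2  0.1 -0. ] deg 0.01
  via [0.503 0.155 0.245] [0.555 0.099 0.227] [0.583 0.057 0.214]
```

{"name": "step_arm", "arguments": {
  "steps": [
    {"xyz":[0.087,-0.035,-0.123],"turn":[-0.21,0.436,0.628],"gripper":0.4},
    {"xyz":[0.087,-0.035,-0.123],"turn":[-0.21,0.436,0.628],"gripper":0.4},
    {"xyz":[0.087,-0.035,-0.123],"turn":[-0.21,0.436,0.628],"gripper":0.4},
    {"xyz":[0.087,-0.035,-0.123],"turn":[-0.21,0.436,0.628],"gripper":0.4},
    {"xyz":[0.087,-0.035,-0.123],"turn":[-0.21,0.436,0.628],"gripper":0.4},
    {"xyz":[0.087,-0.035,-0.123],"turn":[-0.21,0.436,0.628],"gripper":0.4},
    {"xyz":[0.087,-0.035,-0.123],"turn":[-0.21,0.436,0.628],"gripper":0.4},
    {"xyz":[0.087,-0.035,-0.123],"turn":[-0.21,0.436,0.628],"gripper":0.4},
    {"xyz":[0.087,-0.035,-0.123],"turn":[-0.21,0.436,0.628],"gripper":0.4},
    {"xyz":[0.087,-0.035,-0.123],"turn":[-0.21,0.436,0.628],"gripper":0.4},
    {"xyz":[0.568,-0.208,0.254],"turn":[-0.253,0.325,0.729],"gripper":0.4},
    {"xyz":[0.568,-0.208,0.254],"turn":[-0.253,0.325,0.729],"gripper":0.4},
    {"xyz":[0.568,-0.208,0.254],"turn":[-0.253,0.325,0.729],"gripper":0.4},
    {"xyz":[0.568,-0.208,0.254],"turn":[-0.253,0.325,0.729],"gripper":0.4},
    {"xyz":[0.568,-0.208,0.254],"turn":[-0.253,0.325,0.729],"gripper":0.4},
    {"xyz":[0.568,-0.208,0.254],"turn":[-0.253,0.325,0.729],"gripper":0.4},
    {"xyz":[0.568,-0.208,0.254],"turn":[-0.253,0.325,0.729],"gripper":0.4},
    {"xyz":[0.568,-0.208,0.254],"turn":[-0.253,0.325,0.729],"gripper":0.4},
    {"xyz":[0.568,-0.208,0.254],"turn":[-0.253,0.325,0.729],"gripper":-0.29},
    {"xyz":[0.568,-0.208,0.254],"turn":[-0.253,0.325,0.729],"gripper":-0.29}
  ]
}}

```text
time_s: 17.23
position: [0.605, 0.0104, 0.1965]
tool_rot: [[-0.116, -0.946, 0.301], [-0.993, 0.111, -0.034], [-0.001, -0.303, -0.953]]
ft_force: [0.9, -0.1, 0.4]
grip_width: 0.0367
```

{"name": "step_arm", "arguments": {
  "steps": [
    {"xyz":[0,0,0],"turn":[0,0,0],"gripper":-0.29},
    {"xyz":[0,0,0],"turn":[0,0,0],"gripper":-0.29},
    {"xyz":[0,0,0],"turn":[0,0,0],"gripper":-0.29}
  ]
}}

```text
time_s: 17.48
position: [0.6043, 0.0118, 0.1978]
tool_rot: [[-0.112, -0.946, 0.304], [-0.994, 0.107, -0.033], [-0.002, -0.306, -0.952]]
ft_force: [-0.5, 0.8, 0.5]
grip_width: 0.0305
```

Run:
```python
from blocks import *
st(); blocks('wrist','w5')
a=plan(case(-.058,-.002,.12),rot(PSI,18),5); plan(case(-.058,-.002,.069),rot(PSI,18),5,a)
```

```text
t 17.48 p [0.6043 0.0118 0.1978] q [-10.6  23.3  83.3   1.7  55.7  85.1] F [-0.5  0.8  0.5] w 0.0305
orange 0
blue 3599
  fin 1037 ((-50.80042266845703, 42.545318603515625), (33.065574645996094, 14.451004981994629), 0.017526278272271156) 81.0745997657285
  body 2357 ((-58.066410064697266, 49.401607513427734), (57.93500518798828, 58.79471206665039), 89.97943115234375)
5 x [0.005, 0.118, 0.373, 0.007, 0.004, 0.002] end [0.6047 0.0111 0.1201] err mm [0.  0.  0.1] deg 0.01
  via [0.604 0.012 0.167] [0.604 0.012 0.151] [0.605 0.011 0.136]
5 x [0.0, 0.079, 0.243, -0.0, 0.0, 0.0] end [0.6047 0.0111 0.069 ] err mm [ 0.  0. -0.] deg 0.01
  via [0.605 0.011 0.1  ] [0.605 0.011 0.089] [0.605 0.011 0.079]
```

View pics/w5.png

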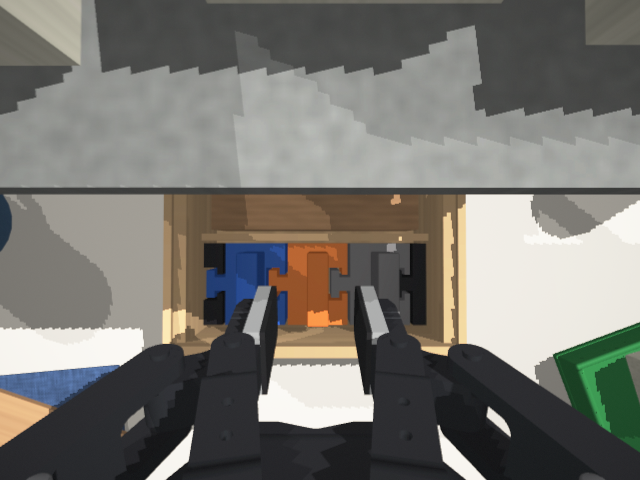

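The wrist view shows blue, orange and grey at columns 262/317/385, with the jaws straddling the orange fin. The blue fin at y 42.5 puts the orange one at about -3, so I shift 1 mm and descend.

{"name": "step_arm", "arguments": {
  "steps": [
    {"xyz":[0.01,0.118,0.373],"turn":[0.007,0.004,0.002],"gripper":-0.29},
    {"xyz":[0.01,0.118,0.373],"turn":[0.007,0.004,0.002],"gripper":-0.29},
    {"xyz":[0.01,0.118,0.373],"turn":[0.007,0.004,0.002],"gripper":-0.29},
    {"xyz":[0.01,0.118,0.373],"turn":[0.007,0.004,0.002],"gripper":-0.29},
    {"xyz":[0.01,0.118,0.373],"turn":[0.007,0.004,0.002],"gripper":-0.29},
    {"xyz":[0,0.079,0.243],"turn":[0,0,0],"gripper":-0.29},
    {"xyz":[0,0.079,0.243],"turn":[0,0,0],"gripper":-0.29},
    {"xyz":[0,0.079,0.243],"turn":[0,0,0],"gripper":-0.29},
    {"xyz":[0,0.079,0.243],"turn":[0,0,0],"gripper":-0.29},
    {"xyz":[0,0.079,0.243],"turn":[0,0,0],"gripper":-0.29},
    {"xyz":[0,0,0],"turn":[0,0,0],"gripper":-0.29},
    {"xyz":[0,0,0],"turn":[0,0,0],"gripper":-0.29}
  ]
}}

```text
time_s: 18.53
position: [0.6051, 0.0097, 0.0695]
tool_rot: [[-0.114, -0.945, 0.308], [-0.994, 0.108, -0.035], [0.0, -0.31, -0.951]]
ft_force: [0.5, 0.0, 0.5]
grip_width: 0.0303
```

Run:
```python
from kin import *
st(); plan(case(-.058,-.003,.069),rot(PSI,18),1)
```

```text
t 18.53 p [0.6051 0.0097 0.0695] q [-10.8  32.8  92.2   2.2  37.   84.2] F [0.5 0.  0.5] w 0.0303
1 x [-0.007, 0.018, 0.007, -0.009, -0.005, -0.006] end [0.6045 0.0101 0.069 ] err mm [ 0. -0. -0.] deg 0.0
  via [0.605 0.01  0.069] [0.605 0.01  0.069] [0.605 0.01  0.069]
```

{"name": "step_arm", "arguments": {
  "steps": [
    {"xyz":[0,0,0],"turn":[0,0,0],"gripper":-0.5},
    {"xyz":[0,0,0],"turn":[0,0,0],"gripper":-0.65},
    {"xyz":[0,0,0],"turn":[0,0,0],"gripper":-1},
    {"xyz":[0,0,0],"turn":[0,0,0],"gripper":-1},
    {"xyz":[0,0,0],"turn":[0,0,0],"gripper":-1},
    {"xyz":[0,0,0],"turn":[0,0,0],"gripper":-1},
    {"xyz":[0,0,0],"turn":[0,0,0],"gripper":-1}
  ],
  "squeeze": 60
}}

```text
time_s: 19.12
position: [0.6057, 0.0094, 0.0703]
tool_rot: [[-0.114, -0.944, 0.31], [-0.993, 0.109, -0.036], [0.0, -0.312, -0.95]]
ft_force: [-1.3, 3.4, 6.0]
grip_width: 0.0134
```

Run:
```python
from kin import *
st(); s=env.observe();a=plan(s['position']+[0,0,.04],Ro.from_matrix(s['tool_rot']),8); plan(a[0]+[0,0,.09],a[1],8,a)
```

```text
t 19.12 p [0.6057 0.0094 0.0703] q [-10.8  32.7  92.2   2.2  37.   84.2] F [-1.3  3.4  6. ] w 0.0134
8 x [0.0, -0.039, -0.119, 0.0, 0.0, 0.0] end [0.6057 0.0094 0.1104] err mm [-0.   0.   0.1] deg 0.0
  via [0.606 0.009 0.085] [0.606 0.009 0.095] [0.606 0.009 0.105]
8 x [0.0, -0.088, -0.267, 0.0, 0.0, 0.0] end [0.6058 0.0094 0.2004] err mm [ 0.1  0.  -0. ] deg 0.0
  via [0.606 0.009 0.144] [0.606 0.009 0.167] [0.606 0.009 0.189]
```

{"name": "step_arm", "arguments": {
  "steps": [
    {"xyz":[0,-0.039,-0.119],"turn":[0,0,0],"gripper":-1},
    {"xyz":[0,-0.039,-0.119],"turn":[0,0,0],"gripper":-1},
    {"xyz":[0,-0.039,-0.119],"turn":[0,0,0],"gripper":-1},
    {"xyz":[0,-0.039,-0.119],"turn":[0,0,0],"gripper":-1},
    {"xyz":[0,0,0],"turn":[0,0,0],"gripper":-1}
  ]
}}

```text
time_s: 19.53
position: [0.6058, 0.0091, 0.0908]
tool_rot: [[-0.115, -0.944, 0.31], [-0.993, 0.109, -0.036], [0.001, -0.312, -0.95]]
ft_force: [0.7, 0.1, -2.7]
grip_width: 0.0127
```

Run:
```python
from blocks import *
st(); blocks('top','t6')
```

```text
t 19.53 p [0.6058 0.0091 0.0908] q [-10.8  31.   91.1   2.   39.9  84.4] F [ 0.7  0.1 -2.7] w 0.0127
orange 0
blue 0
```

The force is -2.7 N, about the block's weight, so nothing is jamming and I keep lifting.

{"name": "step_arm", "arguments": {
  "steps": [
    {"xyz":[0,-0.039,-0.119],"turn":[0,0,0],"gripper":-1},
    {"xyz":[0,-0.039,-0.119],"turn":[0,0,0],"gripper":-1},
    {"xyz":[0,-0.039,-0.119],"turn":[0,0,0],"gripper":-1},
    {"xyz":[0,-0.039,-0.119],"turn":[0,0,0],"gripper":-1},
    {"xyz":[0,-0.088,-0.267],"turn":[0,0,0],"gripper":-1},
    {"xyz":[0,-0.088,-0.267],"turn":[0,0,0],"gripper":-1},
    {"xyz":[0,-0.088,-0.267],"turn":[0,0,0],"gripper":-1},
    {"xyz":[0,-0.088,-0.267],"turn":[0,0,0],"gripper":-1},
    {"xyz":[0,-0.088,-0.267],"turn":[0,0,0],"gripper":-1},
    {"xyz":[0,-0.088,-0.267],"turn":[0,0,0],"gripper":-1},
    {"xyz":[0,-0.088,-0.267],"turn":[0,0,0],"gripper":-1},
    {"xyz":[0,-0.088,-0.267],"turn":[0,0,0],"gripper":-1},
    {"xyz":[0,0,0],"turn":[0,0,0],"gripper":-1}
  ]
}}

```text
time_s: 20.67
position: [0.6065, 0.0092, 0.2023]
tool_rot: [[-0.115, -0.943, 0.312], [-0.993, 0.109, -0.037], [0.001, -0.315, -0.949]]
ft_force: [-0.6, 0.6, -1.3]
grip_width: 0.0135
```

Run:
```python
from kin import *
st(); s=env.observe(); p=s['position'];R=Ro.from_matrix(s['tool_rot'])
ux=Ro.from_euler('z',PSI,degrees=True).apply([1,0,0])
a=plan(p-.07*ux,R,4,(p,R)); b=plan([.4987,-.3673,.18],R,16,a)
```

```text
t 20.67 p [0.6065 0.0092 0.2023] q [-10.8  23.   82.9   1.6  55.7  85.1] F [-0.6  0.6 -1.3] w 0.0135
4 x [0.001, 0.415, -0.138, 0.0, 0.0, 0.0] end [0.5369 0.017  0.2024] err mm [ 0.  -0.1  0.1] deg 0.0
  via [0.572 0.013 0.202] [0.554 0.015 0.202] [0.537 0.017 0.202]
16 x [0.603, 0.002, 0.037, 0.0, 0.0, 0.0] end [ 0.4989 -0.3671  0.1798] err mm [ 0.2  0.2 -0.2] deg 0.0
  via [ 0.525 -0.103  0.195] [ 0.516 -0.199  0.19 ] [ 0.506 -0.295  0.184]
```

{"name": "step_arm", "arguments": {
  "steps": [
    {"xyz":[0,0.415,-0.138],"turn":[0,0,0],"gripper":-1},
    {"xyz":[0,0.415,-0.138],"turn":[0,0,0],"gripper":-1},
    {"xyz":[0,0.415,-0.138],"turn":[0,0,0],"gripper":-1},
    {"xyz":[0,0.415,-0.138],"turn":[0,0,0],"gripper":-1},
    {"xyz":[0.6,0,0.037],"turn":[0,0,0],"gripper":-1},
    {"xyz":[0.6,0,0.037],"turn":[0,0,0],"gripper":-1},
    {"xyz":[0.6,0,0.037],"turn":[0,0,0],"gripper":-1},
    {"xyz":[0.6,0,0.037],"turn":[0,0,0],"gripper":-1},
    {"xyz":[0.6,0,0.037],"turn":[0,0,0],"gripper":-1},
    {"xyz":[0.6,0,0.037],"turn":[0,0,0],"gripper":-1},
    {"xyz":[0.6,0,0.037],"turn":[0,0,0],"gripper":-1},
    {"xyz":[0.6,0,0.037],"turn":[0,0,0],"gripper":-1},
    {"xyz":[0.6,0,0.037],"turn":[0,0,0],"gripper":-1},
    {"xyz":[0.6,0,0.037],"turn":[0,0,0],"gripper":-1},
    {"xyz":[0.6,0,0.037],"turn":[0,0,0],"gripper":-1},
    {"xyz":[0.6,0,0.037],"turn":[0,0,0],"gripper":-1},
    {"xyz":[0.6,0,0.037],"turn":[0,0,0],"gripper":-1},
    {"xyz":[0.6,0,0.037],"turn":[0,0,0],"gripper":-1},
    {"xyz":[0.6,0,0.037],"turn":[0,0,0],"gripper":-1},
    {"xyz":[0.6,0,0.037],"turn":[0,0,0],"gripper":-1}
  ]
}}

```text
time_s: 22.33
position: [0.499, -0.3661, 0.177]
tool_rot: [[-0.115, -0.945, 0.308], [-0.993, 0.109, -0.036], [0.0, -0.31, -0.951]]
ft_force: [0.3, -0.1, -1.5]
grip_width: 0.0134
```

{"name": "step_arm", "arguments": {
  "steps": [
    {"xyz":[0,0,0],"turn":[0,0,0],"gripper":-1},
    {"xyz":[0,0,0],"turn":[0,0,0],"gripper":-1}
  ]
}}

```text
time_s: 22.5
position: [0.4989, -0.3658, 0.1768]
tool_rot: [[-0.116, -0.944, 0.307], [-0.993, 0.111, -0.036], [-0.0, -0.309, -0.951]]
ft_force: [0.9, -0.2, -1.9]
grip_width: 0.013
```

Run:
```python
from kin import *
st(); im,d,P,inf=shot('scene','s7')
h=cv2.cvtColor(im,cv2.COLOR_RGB2HSV);m=(d>0)&(h[...,0]>3)&(h[...,0]<17)&(h[...,1]>180)&(P[...,1]<-.25)&(P[...,2]>.08)
print(m.sum(),np.percentile(P[m],[2,50,98],axis=0).round(3))
R=Ro.from_matrix([[-.114,-.944,.31],[-.993,.109,-.036],[0,-.312,-.95]])
a=plan([.4987,-.3673,.082],R,10); plan([.4987,-.3673,.0715],R,4,a)
```

```text
t 22.5 p [ 0.4989 -0.3658  0.1768] q [-52.2  26.7  81.3  14.8  60.   38.4] F [ 0.9 -0.2 -1.9] w 0.013
454 [[ 0.474 -0.362  0.116]
 [ 0.502 -0.344  0.147]
 [ 0.526 -0.327  0.182]]
10 x [0.006, 0.074, 0.226, 0.003, 0.001, -0.001] end [ 0.4988 -0.3671  0.0818] err mm [ 0.1  0.2 -0.2] deg 0.03
  via [ 0.499 -0.365  0.148] [ 0.499 -0.366  0.12 ] [ 0.499 -0.367  0.101]
4 x [0.001, 0.021, 0.061, 0.001, -0.001, -0.0] end [ 0.4986 -0.3673  0.0715] err mm [-0.1  0.   0. ] deg 0.01
  via [ 0.499 -0.367  0.077] [ 0.499 -0.367  0.074] [ 0.499 -0.367  0.072]
```

View pics/s7.png

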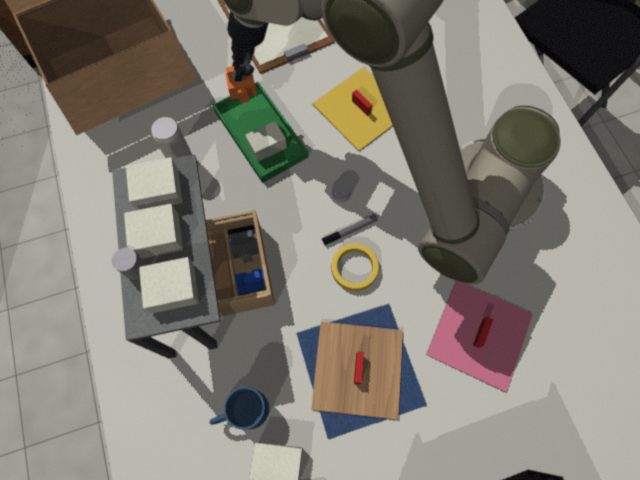

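The scene view shows the orange block held over the free end of the tray (240,85), clear of the carton (265,140). The lid lies on the mat (357,370) and the blue and grey blocks are still in the case. Now I lower the block.

{"name": "step_arm", "arguments": {
  "steps": [
    {"xyz":[0.006,0.074,0.226],"turn":[0.003,0,0],"gripper":-1},
    {"xyz":[0.006,0.074,0.226],"turn":[0.003,0,0],"gripper":-1},
    {"xyz":[0.006,0.074,0.226],"turn":[0.003,0,0],"gripper":-1},
    {"xyz":[0.006,0.074,0.226],"turn":[0.003,0,0],"gripper":-1},
    {"xyz":[0.006,0.074,0.226],"turn":[0.003,0,0],"gripper":-1},
    {"xyz":[0.006,0.074,0.226],"turn":[0.003,0,0],"gripper":-1},
    {"xyz":[0.006,0.074,0.226],"turn":[0.003,0,0],"gripper":-1},
    {"xyz":[0.006,0.074,0.226],"turn":[0.003,0,0],"gripper":-1},
    {"xyz":[0.006,0.074,0.226],"turn":[0.003,0,0],"gripper":-1},
    {"xyz":[0.006,0.074,0.226],"turn":[0.003,0,0],"gripper":-1},
    {"xyz":[0,0.021,0.061],"turn":[0,0,0],"gripper":-1},
    {"xyz":[0,0.021,0.061],"turn":[0,0,0],"gripper":-1},
    {"xyz":[0,0.021,0.061],"turn":[0,0,0],"gripper":-1},
    {"xyz":[0,0,0],"turn":[0,0,0],"gripper":-1},
    {"xyz":[0,0,0],"turn":[0,0,0],"gripper":-1}
  ]
}}

```text
time_s: 23.8
position: [0.4992, -0.3676, 0.0751]
tool_rot: [[-0.115, -0.944, 0.311], [-0.993, 0.109, -0.037], [0.001, -0.313, -0.95]]
ft_force: [-0.9, 1.0, -2.4]
grip_width: 0.0131
```

{"name": "step_arm", "arguments": {
  "steps": [
    {"xyz":[0,0.008,0.024],"turn":[0,0,0],"gripper":-1},
    {"xyz":[0,0.008,0.024],"turn":[0,0,0],"gripper":-1},
    {"xyz":[0,0,0],"turn":[0,0,0],"gripper":-1}
  ]
}}

```text
time_s: 24.05
position: [0.4991, -0.3674, 0.0727]
tool_rot: [[-0.115, -0.944, 0.311], [-0.993, 0.109, -0.036], [0.0, -0.313, -0.95]]
ft_force: [0.5, -0.3, -2.1]
grip_width: 0.0132
```

{"name": "step_arm", "arguments": {
  "steps": [
    {"xyz":[0,0.008,0.024],"turn":[0,0,0],"gripper":-1},
    {"xyz":[0,0.008,0.024],"turn":[0,0,0],"gripper":-1},
    {"xyz":[0,0,0],"turn":[0,0,0],"gripper":-1}
  ]
}}

```text
time_s: 24.3
position: [0.499, -0.3674, 0.0705]
tool_rot: [[-0.115, -0.944, 0.31], [-0.993, 0.109, -0.036], [0.0, -0.312, -0.95]]
ft_force: [-0.7, 0.7, -2.5]
grip_width: 0.013
```

{"name": "step_arm", "arguments": {
  "steps": [
    {"xyz":[0,0.006,0.016],"turn":[0,0,0],"gripper":-1},
    {"xyz":[0,0,0],"turn":[0,0,0],"gripper":-1}
  ]
}}

```text
time_s: 24.47
position: [0.499, -0.3674, 0.0699]
tool_rot: [[-0.115, -0.944, 0.31], [-0.993, 0.109, -0.036], [0.0, -0.312, -0.95]]
ft_force: [0.1, 0.3, -1.7]
grip_width: 0.0131
```

{"name": "step_arm", "arguments": {
  "steps": [
    {"xyz":[0,0.006,0.016],"turn":[0,0,0],"gripper":-1},
    {"xyz":[0,0.006,0.016],"turn":[0,0,0],"gripper":-1},
    {"xyz":[0,0,0],"turn":[0,0,0],"gripper":-1}
  ]
}}

```text
time_s: 24.72
position: [0.4991, -0.3675, 0.0693]
tool_rot: [[-0.114, -0.943, 0.311], [-0.993, 0.108, -0.037], [0.001, -0.313, -0.95]]
ft_force: [-1.0, 2.5, 3.9]
grip_width: 0.0132
```

Contact, at the predicted height of 0.0693. I release slowly and withdraw along the tool axis.

{"name": "step_arm", "arguments": {
  "steps": [
    {"xyz":[0,0,0],"turn":[0,0,0],"gripper":-0.6},
    {"xyz":[0,0,0],"turn":[0,0,0],"gripper":-0.45},
    {"xyz":[0,0,0],"turn":[0,0,0],"gripper":-0.29},
    {"xyz":[0,0,0],"turn":[0,0,0],"gripper":-0.29},
    {"xyz":[0,0,0],"turn":[0,0,0],"gripper":-0.29},
    {"xyz":[0,0,-0.1],"turn":[0,0,0],"gripper":-0.29},
    {"xyz":[0,0,-0.3],"turn":[0,0,0],"gripper":-0.29},
    {"xyz":[0,0,-0.5],"turn":[0,0,0],"gripper":-0.29},
    {"xyz":[0,0,-0.5],"turn":[0,0,0],"gripper":-0.29},
    {"xyz":[0,0,-0.6],"turn":[0,0,0],"gripper":-0.29},
    {"xyz":[0,0,-0.6],"turn":[0,0,0],"gripper":-0.29},
    {"xyz":[0,0,-0.6],"turn":[0,0,0],"gripper":-0.29},
    {"xyz":[0,0,-0.6],"turn":[0,0,0],"gripper":-0.29},
    {"xyz":[0,0.5,-0.6],"turn":[0,0,0],"gripper":-0.29},
    {"xyz":[0,0.5,-0.6],"turn":[0,0,0],"gripper":-0.29},
    {"xyz":[0,0.5,-0.6],"turn":[0,0,0],"gripper":-0.29},
    {"xyz":[0,0.5,-0.6],"turn":[0,0,0],"gripper":-0.29},
    {"xyz":[0,0,0],"turn":[0,0,0],"gripper":-0.29},
    {"xyz":[0,0,0],"turn":[0,0,0],"gripper":-0.29}
  ]
}}

```text
time_s: 26.3
position: [0.3456, -0.3499, 0.2809]
tool_rot: [[-0.117, -0.943, 0.312], [-0.993, 0.11, -0.04], [0.003, -0.314, -0.949]]
ft_force: [0.1, 0.4, -0.1]
grip_width: 0.0303
```

Run:
```python
from blocks import *
st(); im,d,P,L=blocks('top','t8')
h=cv2.cvtColor(im,cv2.COLOR_RGB2HSV)
m=(d>0)&(h[...,0]>3)&(h[...,0]<17)&(h[...,1]>170)&(P[...,1]<-.25)&(P[...,1]>-.45)&(P[...,0]>.4)&(P[...,0]<.6)
F=P[m&(P[...,2]>.07)];print('orange fin',len(F),cv2.minAreaRect(F[:,:2].astype(np.float32)) if len(F)>5 else '',np.percentile(F[:,2],[5,50,95]) if len(F) else '')
w=(d>0)&(h[...,1]<60)&(P[...,2]>.04)&(P[...,2]<.062)&(P[...,1]<-.2)&(P[...,1]>-.33)&(P[...,0]>.4)&(P[...,0]<.6)
print('carton',cv2.minAreaRect(P[w][:,:2].astype(np.float32)))
```

```text
t 26.3 p [ 0.3456 -0.3499  0.2809] q [-67.1   9.3  89.   16.5  72.9  25.9] F [ 0.1  0.4 -0.1] w 0.0303
orange 0
blue 335
  fin 128 ((-58.07966613769531, 43.04551696777344), (13.887343406677246, 47.90507888793945), 89.43920135498047) 81.7012005267411
  body 187 ((-50.47777557373047, 48.4195556640625), (42.33902359008789, 53.47134780883789), 1.0369112491607666)
orange fin 164 ((0.49829596281051636, -0.36741214990615845), (0.015898996964097023, 0.04680325463414192), 84.18556213378906) [0.07247297 0.08021149 0.08416646]
carton ((0.4802439212799072, -0.2687826156616211), (0.08029229193925858, 0.05660605430603027), 10.338964462280273)
```

View pics/t8.png

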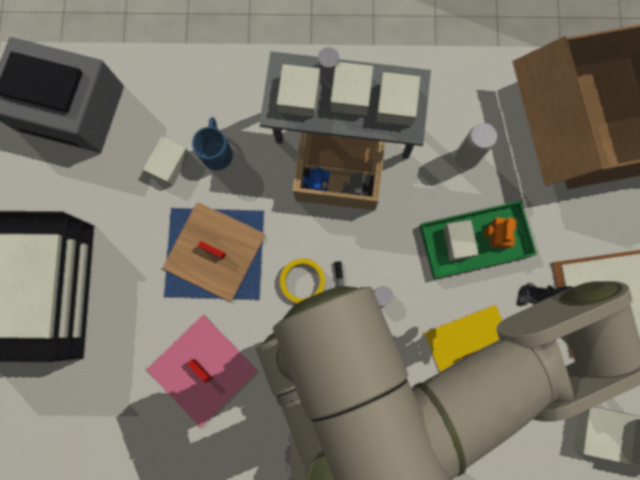

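The top view shows the orange block upright in the tray (502,234), with its fin top at z≈0.080 as expected. The lid is flat on the mat (213,252). Blue, grey and the carton haven't moved, and the robot is clear.

```bash
python3 -c "
from rig import order
print(order.close_job())"
```

```text
the job is handed in; nothing more can be done
None
```

I tipped the lid about 5° over the lip, slid it out and laid it flat in the middle of the blue mat. Then I lifted the orange block straight up and stood it in the green tray beside the white carton. The job was handed in with the clock at about 26 s; no verdict was reported.

**Last checks:**
- **Lid:** level to within 0.1° and about 4 mm from the mat's middle, checked just after release. It looked unchanged in the final picture.
- **Orange block:** upright, with its fin top at 80 mm (79 mm expected), and about 100 mm from the carton centre to centre.
- **Blue block:** its fin moved less than 1 mm from before the lift.
- **Grey block:** judged by eye only, and it looks to be in its place.
- **Bystanders:** the tray carton moved less than 1 mm. The others look unmoved in the picture and were not measured again. The arm partly hides the marker and the tag stack.
- **Robot:** touching nothing when I handed in.

**What went wrong:** the first lowering of the lid stalled at wrist joint limits (q5 and q6) with the lid still in the air. I lifted it, turned it to 65° yaw and set it down from there. It therefore lies rotated on the mat, with its corners slightly over the edge.

The two cameras disagreed by up to about 5 mm on where the orange fin was. I settled it with the wrist view before grasping.

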